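Wind the chart drive of a circular-chart recorder and set it going

ROBOT

A 6-joint arm with a two-finger parallel gripper is mounted at the origin on the work surface. World frame = base frame: x ahead of the robot, y to its left, z up, the work surface at z = 0. Lengths are in m, angles in rad, forces in N, time in s.
With the tool pointing down it reaches from about 0.35 to 0.85 m from the base axis. Payload 8.1 kg.
Tool frame: the origin (TCP) lies at the very end of the fingers, on their centre line; the grasp point (between the pads) lies behind it (hold_point_z is the z of the grasp point in the tool frame, in m); z points along the fingers, y is the line along which they close (so a half turn about z gives the same grasp; the last joint's range is limited). The gripper opens to 93 mm and grips with 3 to 60 N. Pads are 15 mm wide; open, the fingers measure 128 mm over their backs; the gripper's body (75 mm by 188 mm) begins 65 mm behind the grasp point.
Start: joints at [-1.374, 0.13, 1.488, -0, 1.523, -0.085], TCP at [0.167, -0.576, 0.192] pointing down, gripper open.
Joint ranges: [-2.96, 2.96], [-0.89, 2.26], [0.02, 2.5], [-1.34, 4.48], [0, 2.73], [-2.66, 2.66]. Speed limits (rad/s): [2.39, 2.39, 2.79, 3.14, 3.14, 3.14].

INTERFACE

Orientations are given as a unit quaternion [w, x, y, z].
In Python, from workcell import * gives the robot as it stands.
- The arm moves only by the tool move_arm, never from a script. Its arguments are lists of equal length, an entry for each row: "dr": the turn, a rotation vector about the tool's x, y, z in degrees, a list of three; "travel": the shift along the tool's x, y, z in cm, a list of three; "fingers": the opening, from 0 (shut) to 1 (fully open). A call has exactly 10 rows; each row shifts and turns the commanded pose from where the row before left it, along the tool's axes as they then stand; what a row does not reach is not made up. A row lasts 1/8 s, in which the tool goes at most 62.5 mm and 10.7 degrees, less where a joint would pass 70% of its speed; a pose out of reach is approached as far as the arm can. A call is refused whole if a number of a shift passes 6.25 or a number of a turn 10.7, either way. A call with a gripper value outside its range is refused whole. The fingers move at their own pace and stop on an object; "squeeze" is the grip in N (left out, the last holds). Time passes only in rows, so rows that do not move let the fingers close, or fill a call up. It gives the time, the measured TCP pose, the force, the opening and the grip force at its end, in the units of the state.
- read_state(): the state, without advancing time (a new reading comes with each control period).
- grab_frame(name): name is "scene" or "top"; returns a dict with "image" (400x640x3 uint8, red, green, blue), "range_z" (400x640 float32, m along the optical axis (not along the pixel's ray), 0 where there is no reading), "fx", "fy", "cx", "cy" (pixels), "k1" (the pictures are not rectified: a ray, as slopes to the right and down, at radius r is drawn at 1 + k1 r^2 times it, then the intrinsics apply), "pose" (4x4, takes a point from camera to world coordinates). Camera axes: x right, y up, looking along -z (the intrinsics and any distortion apply to the point x, -y, -z); pixel columns grow to the right and rows downward; lengths in m; the calibration is good to about 2 mm. A picture is of the moment at which its call begins.
- finish_job(): hands the job in; it is judged then, once.
Trained networks look in a picture, given as the dict that the camera call returned (one of the last four; its "shot" number tells which), for a name from the list of things; names that differ only in an ending like _2 or _b are one class to them, and where a whole thing is asked for, a point or a joint stands for the part that bears it (a point fixed in the world has none). Each returns a list of dicts, best first, with "confidence" (0 to 1); they miss things now and then, are a little off and sometimes report something else, mostly with a low value. They report only what shows in the picture. A call takes as long as a camera call. They do not tell look-alikes from the thing itself.
- regions_of(target, picture): "pixels" (400x640 bool, what is visible of it) and "at" ([column, row] in pixels, amid what is visible of it).
- mark_of(target, picture): "at" ([column, row] in pixels: a listed point, or the origin of a listed thing).
The state is a dict: "clock": time; "joint_pos": joint angles; "joint_velocities": joint speeds; "joint_torque": joint torques, N m; "tool_pos": TCP position; "orientation": TCP orientation; "contact_force": force on the tool from outside, world axes, zero at the start; "wrist_torque": the same for the moment, N m; "width": finger opening in m; "gripper_force": force on a finger pad.
Only numpy, scipy, OpenCV 4.12 (cv2) and the standard library are available. Lean on these libraries where they do the work, as an engineer would, in place of code of your own. Each camera call takes 0.05 s, during which the arm holds its last target. There are 200 camera calls.

TASK

The chart recorder has a fresh chart on and its door stands open. Wind its clockwork with the wing key in the middle of the chart, clockwise, as many part turns as it takes, until it comes to its stop; then let the pen down with the lifter lever (do not push on the pen arm itself), and last shut the door fully. Leave the bottles and other things around it standing where they are.

Things in the scene. Friction and masses are not known exactly. Their poses are not given: they have to be found in the camera images.
- recorder: Grey recorder, bolted down on a sloping stand 210 x 190 mm. Origin: middle of the stand's underside, on the bench, straight below chart_centre (95 mm up). x runs from its low front edge to its high back, y to its left as seen from in front, z up. The case is 216 mm square outside; its back edge is about 190 mm above the bench, its front edge 15 mm.
- chart_centre (a point): Centre of the paper chart (146 mm across), on its surface. Its axes are the 'face frame' used below: z square out of the sloping face (35 degrees from vertical, leaning to the front), x up the slope, y to the left. The chart lies in an open recess centred here, 200 x 200 mm inside, whose 8 mm walls rise to z = 45 mm.
- key_grip (a point): Middle of the steel wing key, 25 mm out from the chart on the face's z axis, about which it turns. Its x runs along the wings and turns with the key (along the face's x at joint value 0). The wing is a flat plate 62 mm along x, 9 mm thick along y, 12 to 38 mm out from the chart (15 to 35 in the middle), on a stem over a clamp disc 32 mm across, 5 mm high.
- winding_key (a joint): How far the clockwork is wound, rad. Grows as the key turns clockwise seen from in front (about the face's -z); 8.0 is the stop, fully wound. Starts 3.2 to 4.8. Turning takes 0.27 rising to 0.33 Nm; a click holds the key where it is left, so it can be let go and taken again.
- pen_lifter (a joint): Lifter lever, rad: 0 to 0.05 = pen held up (start), 0.6 = stop, pen let down. Pivots at face frame x -78, y -5 mm about the face's z. The knob, 57 mm out, is at x = -78 + 57 sin(0.6 - q), y = -5 + 57 cos(0.6 - q) mm: it swings down the slope towards the front wall. Takes about 1 N at the knob; stays where left.
- lifter_knob (a point): Top of the lifter's upright black round knob, 14 mm in diameter, reaching from 5 to 37 mm out from the chart. The lever rod, 7 mm thick, lies 3.5 to 10.5 mm out from the chart.
- pen_arm: Thin steel pen arm, 80 mm long, with a white pen 10 mm across at its end; pivots at its origin, at face frame x 85, y 66, z 14 mm, and points down the slope, about parallel with the left wall. It follows the lifter: about 20 mm off the chart when up. Delicate: not to be pushed with more than 2 N.
- pen_tip (a point): Writing tip of the pen: near face frame x 15, y 58 mm; z about 20 mm when held up, about 2 mm when let down.
- door (a joint): Opening angle of the glazed door, rad, about a hinge along the recess's right edge (face frame y -108, z 45 mm, parallel with x). 0 = shut, 1.57 = square out from the face, more = leaning to the right. Starts 1.6 to 2.0, stop 2.1. Stiff: stays where left, takes 1 to 4 N at the edge. Inner side at r mm from the hinge: y = -108 + r cos q, z = 45 + r sin q.
- door_edge (a point): Middle of the door's free edge, on its outer side, 216 mm from the hinge. The door is 216 mm square, 10 mm thick: aluminium frame 22 mm wide round a clear pane; a 60 mm long, 6 mm thick pull sticks out 13 mm beyond the free edge. Shut, its outer side is at face frame z 55 mm, and this point at y +108 mm.
- wash_bottle: White plastic wash bottle, 72 mm across, 180 mm high with a bent spout reaching 60 mm to one side; stands right of the recorder. Origin: centre of its underside, as for all these. Leave in place.
- reagent_bottle: Amber bottle, 60 mm across, 135 mm high, standing left of the recorder. Leave in place.
- beaker: Empty glass beaker, 90 mm across, 105 mm high, standing front right. Leave in place.
- tissue_roll: White paper roll on end, 104 mm across, 100 mm high, left behind. Leave in place.
- chart_packet: Flat cardboard packet of spare charts, 165 x 165 x 22 mm, lying left in front of the recorder. Leave in place.
- sample_jar: Lidded clear jar, 66 mm across, 75 mm high, standing in front of the recorder. Leave in place.
- flask: Glass conical flask, 84 mm across at the foot, 130 mm high, standing behind. Leave in place.
There are look-alikes about, which are no part of the job. What is shaped like the flask but pink or yellow is not meant.

How it is judged:
On the way, in this order (a step that is already met when the one before it is completed fails the run):
1. the key is wound to its stop while the pen is still up and the door open (value of joint winding_key above 7.85 rad and value of joint pen_lifter below 0.2 rad and value of joint door above 1 rad), for 0.2 s.
2. the pen is let down with the lifter (value of joint winding_key above 7.85 rad and value of joint pen_lifter above 0.53 rad and z of pen_tip in the frame of chart_centre below 0.007 m), for 0.2 s.
3. the door is shut (value of joint door below 0.04 rad), for 0.2 s.
At the end, for the whole second after the job is handed in: The key is within 0.15 rad (about 9 degrees) of its stop at 8.0 rad, the lifter is within 0.07 rad of its let-down stop with the pen tip on the chart (under 7 mm from it), the door is shut to within 0.04 rad, and every bystander stands upright within 30 mm of where it was (all of step 2 and value of joint door below 0.04 rad and distance of each of wash_bottle, reagent_bottle, beaker, tissue_roll, chart_packet, sample_jar, flask from where it was at the start of the episode below 0.03 m and angle between each of wash_bottle, reagent_bottle, beaker, tissue_roll, chart_packet, sample_jar, flask's own z axis and vertical below 0.2 rad); the robot touches nothing.
It fails at once if the pen arm is pushed with more than 2 N (contact force between pen_arm and the fingers above 2 N or contact force between pen_arm and the arm above 2 N).
It fails at once if a bystander is knocked over or shoved more than 30 mm (distance of any of wash_bottle, reagent_bottle, beaker, tissue_roll, chart_packet, sample_jar, flask from where it was at the start of the episode above 0.03 m or angle between any of wash_bottle, reagent_bottle, beaker, tissue_roll, chart_packet, sample_jar, flask's own z axis and vertical above 0.35 rad).
It also fails if it takes over 72 s, if anything falls off the work surface, if the arm or the gripper's body presses on something with over 40 N, if the wrist force passes 120 N, or if a joint passes its speed limit or range.

## Working session

There is one attempt and no reset: what is moved stays moved. The work goes in short steps, Python scripts to look and compute and a tool call to move; the robot and the scene stay as the last step left them, time stands still between calls to the robot, and variables do not carry over. Pictures are saved under pics/ and viewed, at most 10 in all, crops included, and the job is handed in when it is done.

Besides the shell and the picture viewer there is one more tool, called by a JSON object that holds its "op" and its "data", one argument or row to a line. move_arm: Moves the arm, as the interface text tells. Its arguments: {"type":"object","properties":{"dr":{"type":"array"},"travel":{"type":"array"},"fingers":{"type":"array"},"squeeze":{"type":"number"}},"required":["dr","travel","fingers"]}

```bash
ls; mkdir -p pics; cat > h.py <<'E'
from workcell import *
import numpy as np, cv2
from scipy.spatial.transform import Rotation as R
def shot(n,save=None):
    f=grab_frame(n)
    if save: cv2.imwrite('pics/'+save,f['image'][:,:,::-1])
    return f
def rays(f,uv):
    uv=np.atleast_2d(uv).astype(float)
    d=np.stack([(uv[:,0]-f['cx'])/f['fx'],(uv[:,1]-f['cy'])/f['fy']],1); s=d.copy()
    for _ in range(20): s=d/(1+f['k1']*(s**2).sum(1,keepdims=True))
    return s
def pts(f,uv,z=None):
    uv=np.atleast_2d(uv); s=rays(f,uv)
    if z is None: z=f['range_z'][np.round(uv[:,1]).astype(int),np.round(uv[:,0]).astype(int)]
    c=np.stack([s[:,0]*z,-s[:,1]*z,-z*np.ones(len(s))],1)
    P=np.array(f['pose']); return c@P[:3,:3].T+P[:3,3]
E
python3 - <<'E'
from h import *
st=read_state(); print({k:np.round(v,3) for k,v in st.items()})
try: print(hold_point_z)
except Exception as e: print(e)
for n in ['scene','top']:
    f=shot(n,n+'1.png'); print(n,f['fx'],f['k1'],np.round(f['pose'],3).tolist())
    for t in ['chart_centre','key_grip','lifter_knob','pen_tip','door_edge','recorder','pen_arm','wash_bottle','reagent_bottle','beaker','tissue_roll','chart_packet','sample_jar','flask']:
        for m in mark_of(t,f)[:2]:
            print(t,np.round(m['at'],1),round(m['confidence'],2),np.round(pts(f,m['at'])[0],3))
E
```

```text
pics
{'clock': np.float64(0.0), 'joint_pos': array([-1.374,  0.131,  1.489,  0.   ,  1.523, -0.085]), 'joint_velocities': array([-0.001, -0.001,  0.001,  0.002, -0.002,  0.001]), 'joint_torque': array([-2.0000e-03, -5.5984e+01, -4.9176e+01,  7.6000e-02,  3.5000e-02,
       -0.0000e+00]), 'tool_pos': array([ 0.167, -0.576,  0.191]), 'orientation': array([-0.001,  0.99 ,  0.14 , -0.   ]), 'contact_force': array([0.279, 1.174, 0.053]), 'wrist_torque': array([-0.078, -0.   , -0.025]), 'gripper_force': np.float64(0.0), 'width': np.float64(0.093)}
-0.0188
scene 433.2687387680391 -0.03221144302339868 [[-0.344, -0.501, 0.794, 1.619], [0.939, -0.177, 0.295, 0.375], [-0.007, 0.847, 0.531, 0.791], [0.0, 0.0, 0.0, 1.0]]
chart_centre [338.7 200.3] 0.82 [0.637 0.064 0.152]
chart_centre [381.1 279.2] 0.66 [0.786 0.228 0.036]
key_grip [340.7 196.5] 0.68 [0.631 0.068 0.162]
lifter_knob [391.8 243.5] 0.56 [0.715 0.235 0.101]
door_edge [336.  112.6] 0.63 [ 0.366 -0.036  0.302]
recorder [343.3 222.8] 0.75 [0.632 0.078 0.076]
wash_bottle [269.3 204.7] 0.83 [ 0.534 -0.211  0.018]
reagent_bottle [391.3 246
[... 774 characters left out ...]
door_edge [318.8 277.4] 0.63 [ 0.351 -0.051 -0.003]
recorder [289.4 221. ] 0.98 [0.516 0.031 0.13 ]
pen_arm [284.1 266.8] 0.69 [0.386 0.052 0.075]
pen_arm [350.4 279.8] 0.65 [ 0.34  -0.15   0.003]
wash_bottle [372.2 229.2] 0.96 [ 0.487 -0.209  0.117]
reagent_bottle [232.1 206.7] 0.57 [0.57  0.206 0.085]
beaker [349.  280.6] 0.85 [ 0.338 -0.146  0.006]
beaker [306.5 168.6] 0.23 [ 0.687 -0.022  0.07 ]
tissue_roll [235.6 160.6] 0.91 [0.712 0.195 0.094]
tissue_roll [287.9 217.5] 0.56 [0.527 0.035 0.127]
chart_packet [203.  250.6] 0.75 [0.444 0.31  0.022]
sample_jar [283. 267.] 0.73 [0.386 0.055 0.075]
flask [366.9 175.7] 0.86 [ 0.657 -0.209  0.077]
flask [338.5 155.1] 0.84 [ 0.734 -0.126  0.05 ]
```

```bash
python3 - <<'E'
import cv2
a=cv2.imread('pics/top1.png')[110:310,180:420]; cv2.imwrite('pics/top1c.png',cv2.resize(a,(720,600),interpolation=cv2.INTER_CUBIC))
E
```

```text
(no output)
```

View pics/top1c.png

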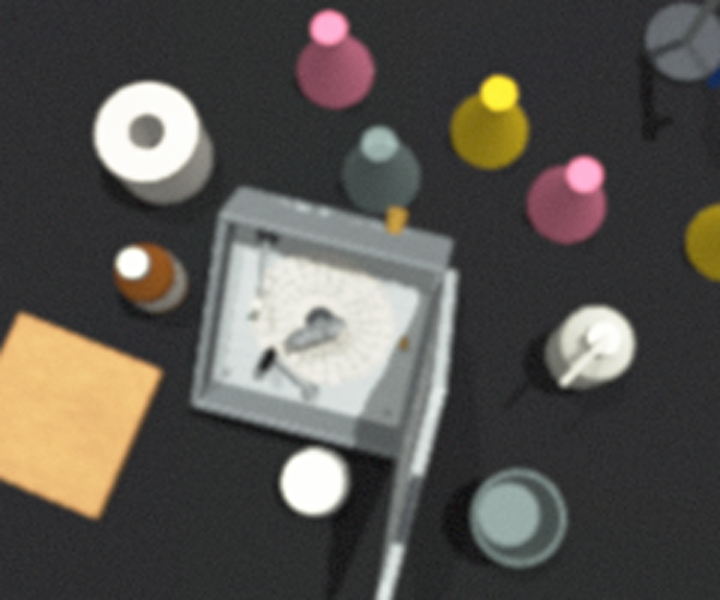

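View pics/scene1.png

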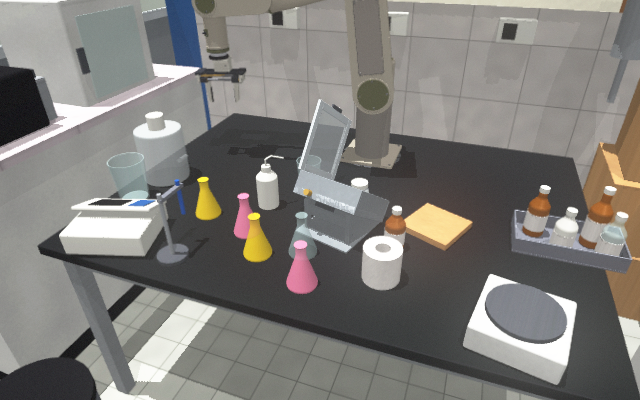

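The top crop shows the recorder turned by about -12°. The key is near crop (320,330), the lifter knob (267,360), the pen (255,305), and the door stands open on the right with the beaker and wash bottle beyond it. The scene view confirms the layout. Next I fit the recorder pose to the depth image.

```bash
cat > fit.py <<'E'
from h import *
from scipy.optimize import minimize
T=np.radians(35)
def face(cx,cy,yaw,dz=0):
    # face axes in world
    Rz=R.from_euler('z',yaw).as_matrix()
    x=Rz@[np.cos(T),0,np.sin(T)]; z=Rz@[-np.sin(T),0,np.cos(T)]; y=np.cross(z,x)
    return np.stack([x,y,z],1),np.array([cx,cy,0.095+dz])
if __name__=='__main__':
    f=shot('top')
    v,u=np.mgrid[160:275,235:345]; uv=np.stack([u.ravel(),v.ravel()],1)
    W=pts(f,uv); ok=f['range_z'][uv[:,1],uv[:,0]]>0; W=W[ok]; C=np.array(f['pose'])[:3,3]
    def pred(p):
        A,o=face(*p); c=(C-o)@A; d=(W-C)@A   # point = c+t d, t=1 measured
        t45=(45e-3-c[2])/d[:,2]; h=c+t45[:,None]*d; m=np.abs(h[:,:2]).max(1)
        t0=-c[2]/d[:,2]; g=c+t0[:,None]*d
        tw=np.full(len(d),9.)
        for i in (0,1): tw=np.minimum(tw,(np.sign(d[:,i])*0.1-c[i])/d[:,i])
        t=np.where(m>0.1,t45,np.minimum(t0,tw)); t=np.where(m>0.108,np.nan,t)
        return (t-1)*np.linalg.norm(d,axis=1)
    def cost(p):
        e=pred(p); q=np.minimum(np.abs(np.nan_to_num(e,nan=0.012)),0.02); return q.mean()
    best=min((minimize(cost,[0.53+a,0.03+b,np.radians(y),0],method='Nelder-Mead',options=dict(initial_simplex=np.array([0.53+a,0.03+b,np.radians(y),0])+np.vstack([np.zeros(4),np.diag([.01,.01,.05,.003])]),maxiter=600)) for y in(-17,-12,-7) for a,b in((0,0),(.01,-.01),(-.01,.01))),key=lambda r:r.fun)
    print(best.x,np.degrees(best.x[2]),best.fun); np.save('pose.npy',best.x)
    A,o=face(*best.x); F=(W-o)@A*1e3
    k=(F[:,2]>18)&(F[:,2]<45)&(np.hypot(F[:,0],F[:,1])<36); K=F[k]
    w,V=np.linalg.eigh(np.cov(K[:,:2].T)); a=np.arctan2(V[1,1],V[0,1])
    print('key',k.sum(),K.mean(0),np.sqrt(w),np.degrees(a)%180,'value',[-a+n*np.pi for n in range(0,4)])
    k=(F[:,2]>25)&(F[:,2]<42)&(np.hypot(F[:,0]+46,F[:,1]-42)<25); print('knob',k.sum(),F[k].mean(0))
    # door
    v,u=np.mgrid[190:318,280:345]; uv=np.stack([u.ravel(),v.ravel()],1); D=(pts(f,uv)-o)@A*1e3
    k=(D[:,2]>100)&(D[:,2]<275)&(np.abs(D[:,0])<115)&(D[:,1]<-60); D=D[k]; print('door',len(D), np.percentile(np.arctan2(D[:,2]-45,D[:,1]+108),[10,30,50,70,90]))
    r=np.hypot(D[:,2]-45,D[:,1]+108);print(np.percentile(r,[1,50,99]))
E
python3 fit.py
```

```text
[ 5.35384235e-01  4.12840004e-02 -2.77209177e-01 -4.51552638e-04] -15.88291586501233 0.008445114272199503
key 100 [ 2.81991723 -1.0690942  32.00520062] [ 2.95018071 17.62233512] 123.00481624474169 value [np.float64(-2.1468390392813497), np.float64(0.9947536143084434), np.float64(4.136346267898237), np.float64(7.27793892148803)]
knob 21 [-45.08070206  42.09569932  34.85485383]
door 675 [1.62554842 1.63593221 1.64255994 1.65254609 1.66763674]
[ 59.32572062 207.25459414 230.06844359]
```

```bash
python3 - <<'E'
from fit import *
p=np.load('pose.npy'); A,o=face(*p); f=shot('top'); im=cv2.resize(f['image'][:,:,::-1],None,fx=4,fy=4,interpolation=cv2.INTER_CUBIC).copy()
P=np.array(f['pose'])
def proj(q):
    c=((np.array(q)*1e-3@A.T+o)-P[:3,3])@P[:3,:3]; s=np.stack([c[:,0]/-c[:,2],-c[:,1]/-c[:,2]],1)
    s=s*(1+f['k1']*(s**2).sum(1,keepdims=True)); return s*[f['fx'],f['fy']]+[f['cx'],f['cy']]
def poly(q,col): cv2.polylines(im,[np.round(proj(q)*4+1.5).astype(int)],True,col,1)
sq=lambda h,z:[[h,h,z],[h,-h,z],[-h,-h,z],[-h,h,z]]
poly(sq(108,45),(0,0,255));poly(sq(100,45),(0,255,0));poly(sq(100,0),(255,0,0))
poly([[73*np.cos(t),73*np.sin(t),0] for t in np.linspace(0,6.28,60)],(255,0,255))
a=np.radians(123);c,s=np.cos(a),np.sin(a)
poly([[31*i*c-4.5*j*s,31*i*s+4.5*j*c,38] for i,j in((1,1),(1,-1),(-1,-1),(-1,1))],(0,255,255))
poly([[x,66+(x-85)*-.0+0,20] for x in (85,5)],(0,165,255))
q=1.645;poly([[x,-108+r*np.cos(q),45+r*np.sin(q)] for x,r in((108,0),(108,216),(-108,216),(-108,0))],(255,255,0))
cv2.imwrite('pics/ov.png',im[600:1190,900:1420])
E
```

```text
(no output)
```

View pics/ov.png

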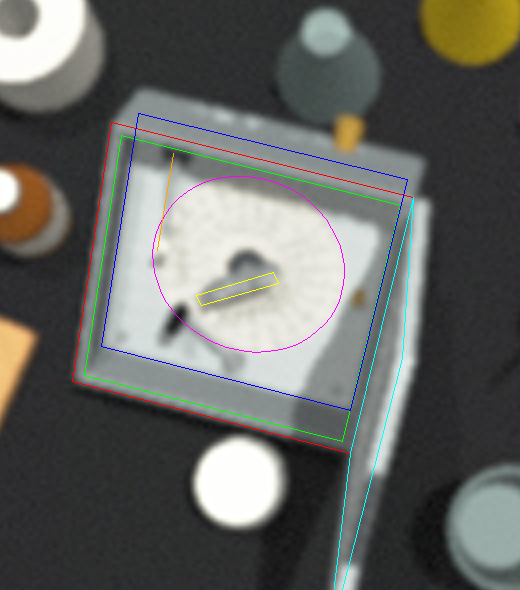

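The overlay matches the case rim, knob and door, so the pose fit is good: yaw -15.9°, key value about 4.14, door about 1.64. Next is a row planner.

```bash
cat > plan.py <<'E'
from fit import *
A,o=face(*np.load('pose.npy'))
def target(fp,phi):  # face point mm, tool y at face angle phi deg, tool z = -face z
    c,s=np.cos(np.radians(phi)),np.sin(np.radians(phi))
    y=A@[c,s,0]; z=-A[:,2]; return A@(np.array(fp)*1e-3)+o, R.from_matrix(np.stack([np.cross(y,z),y,z],1))
def cur():
    s=read_state(); q=s['orientation']; return s,np.array(s['tool_pos']),R.from_quat([q[1],q[2],q[3],q[0]])
def rows(p,r,P,Q,n):
    dr=(r.inv()*Q).as_rotvec()/n; st=(P-p)/n; out=[]
    for i in range(n):
        out.append((np.round(np.degrees(dr),1).tolist(),np.round(r.inv().apply(st)*100,2).tolist())); r=r*R.from_rotvec(dr)
    return out
def where():
    s,p,r=cur(); m=A.T@r.as_matrix()
    print('t',round(float(s['clock']),2),'face mm',np.round((p-o)@A*1e3,1),'phi',round(np.degrees(np.arctan2(m[1,1],m[0,1])),1),'tilt',round(np.degrees(np.arccos(-m[2,2])),1),'w',round(float(s['width'])*1e3,1),'gf',round(float(s['gripper_force']),1),'F',np.round(A.T@np.array(s['contact_force']),1),'j',np.round(np.degrees(s['joint_pos'])).tolist())
    return s,p,r
def show(L):
    print('dr',[a for a,b in L]); print('travel',[b for a,b in L])
E
python3 - <<'E'
from plan import *
s,p,r=where()
a=rows(p,r,np.array([.25,-.5,.45]),r,5)
b=rows(np.array([.25,-.5,.45]),r,np.array([.42,-.27,.47]),r,5); show(a+b)
E
```

```text
t 1.6 face mm [ -96.  -694.9  186.1] phi -62.9 tilt 35.0 w 93.0 gf 0.0 F [-0.7  0.1  0.5] j [-79.0, 7.0, 85.0, -0.0, 87.0, -5.0]
dr [[0.0, 0.0, 0.0], [0.0, 0.0, 0.0], [0.0, 0.0, 0.0], [0.0, 0.0, 0.0], [0.0, 0.0, 0.0], [0.0, 0.0, 0.0], [0.0, 0.0, 0.0], [0.0, 0.0, 0.0], [0.0, 0.0, 0.0], [0.0, 0.0, 0.0]]
travel [[2.02, -1.0, -5.16], [2.02, -1.0, -5.16], [2.02, -1.0, -5.16], [2.02, -1.0, -5.16], [2.02, -1.0, -5.16], [4.55, -3.47, -0.4], [4.55, -3.47, -0.4], [4.55, -3.47, -0.4], [4.55, -3.47, -0.4], [4.55, -3.47, -0.4]]
```

{"op": "move_arm", "data": {
  "dr": [
    [0,0,0],
    [0,0,0],
    [0,0,0],
    [0,0,0],
    [0,0,0],
    [0,0,0],
    [0,0,0],
    [0,0,0],
    [0,0,0],
    [0,0,0]
  ],
  "travel": [
    [2,-1,-5.2],
    [2,-1,-5.2],
    [2,-1,-5.2],
    [2,-1,-5.2],
    [2,-1,-5.2],
    [4.5,-3.5,-0.4],
    [4.5,-3.5,-0.4],
    [4.5,-3.5,-0.4],
    [4.5,-3.5,-0.4],
    [4.5,-3.5,-0.4]
  ],
  "fingers": [0.43,0.43,0.43,0.43,0.43,0.43,0.43,0.43,0.43,0.43]
}}

```text
clock: 2.85
tool_pos: [0.4172, -0.2682, 0.4723]
orientation: [0.0, 0.99, 0.14, 0.0]
contact_force: [0.3, -0.6, -0.7]
width: 0.0401
gripper_force: 0.0
```

```bash
python3 - <<'E'
from plan import *
s,p,r=where()
B,Q=target([0,10,300],33)
print(B,(r.inv()*Q).magnitude()*57.3,(r.inv()*Q).as_rotvec()*57.3)
show(rows(p,r,np.array([.43,.07,.47]),R.from_rotvec([0,0,0])*r*R.from_rotvec((r.inv()*Q).as_rotvec()*0.5),10))
E
```

```text
t 2.85 face mm [ 192.9 -330.   326. ] phi -62.9 tilt 35.0 w 40.1 gf 0.0 F [-0.  -0.5 -0.8] j [-39.0, -5.0, 68.0, 0.0, 116.0, 35.0]
[0.37261726 0.09799385 0.34029406] 96.08273984442937 [-37.90177067   8.41071849 -87.88975191]
dr [[-1.9, 0.4, -4.4], [-1.9, 0.4, -4.4], [-1.9, 0.4, -4.4], [-1.9, 0.4, -4.4], [-1.9, 0.4, -4.4], [-1.9, 0.4, -4.4], [-1.9, 0.4, -4.4], [-1.9, 0.4, -4.4], [-1.9, 0.4, -4.4], [-1.9, 0.4, -4.4]]
travel [[1.06, -3.21, 0.02], [1.31, -3.12, -0.07], [1.54, -3.01, -0.17], [1.77, -2.87, -0.25], [1.99, -2.72, -0.33], [2.19, -2.55, -0.4], [2.38, -2.36, -0.47], [2.56, -2.15, -0.52], [2.72, -1.93, -0.57], [2.86, -1.7, -0.61]]
```

{"op": "move_arm", "data": {
  "dr": [
    [-1.9,0.4,-4.4],
    [-1.9,0.4,-4.4],
    [-1.9,0.4,-4.4],
    [-1.9,0.4,-4.4],
    [-1.9,0.4,-4.4],
    [-1.9,0.4,-4.4],
    [-1.9,0.4,-4.4],
    [-1.9,0.4,-4.4],
    [-1.9,0.4,-4.4],
    [-1.9,0.4,-4.4]
  ],
  "travel": [
    [1.1,-3.2,0],
    [1.3,-3.1,-0.1],
    [1.5,-3,-0.2],
    [1.8,-2.9,-0.3],
    [2,-2.7,-0.3],
    [2.2,-2.6,-0.4],
    [2.4,-2.4,-0.5],
    [2.6,-2.2,-0.5],
    [2.7,-1.9,-0.6],
    [2.9,-1.7,-0.6]
  ],
  "fingers": [0.43,0.43,0.43,0.43,0.43,0.43,0.43,0.43,0.43,0.43]
}}

```text
clock: 4.1
tool_pos: [0.4292, 0.0708, 0.4708]
orientation: [0.155, 0.851, 0.498, 0.057]
contact_force: [0.3, 0.2, -0.1]
width: 0.04
gripper_force: 0.0
```

```bash
python3 - <<'E'
from plan import *
s,p,r=where()
B,Q=target([0,5,180],33)
print(p,B)
show(rows(p,r,B,Q,10))
E
```

```text
t 4.1 face mm [125.5  -0.7 371.4] phi -12.6 tilt 19.0 w 40.0 gf 0.0 F [ 0.1  0.3 -0.2] j [17.0, -26.0, 88.0, -16.0, 106.0, 40.0]
[0.42915914 0.07081089 0.47080599] [0.43745038 0.07434809 0.24199582]
dr [[-1.9, 0.4, -4.4], [-1.9, 0.4, -4.4], [-1.9, 0.4, -4.4], [-1.9, 0.4, -4.4], [-1.9, 0.4, -4.4], [-1.9, 0.4, -4.4], [-1.9, 0.4, -4.4], [-1.9, 0.4, -4.4], [-1.9, 0.4, -4.4], [-1.9, 0.4, -4.4]]
travel [[0.2, -0.68, 2.18], [0.24, -0.74, 2.15], [0.28, -0.79, 2.13], [0.33, -0.83, 2.11], [0.38, -0.88, 2.08], [0.43, -0.91, 2.05], [0.49, -0.95, 2.03], [0.55, -0.97, 2.0], [0.61, -0.99, 1.97], [0.67, -1.01, 1.94]]
```

{"op": "move_arm", "data": {
  "dr": [
    [-1.9,0.4,-4.4],
    [-1.9,0.4,-4.4],
    [-1.9,0.4,-4.4],
    [-1.9,0.4,-4.4],
    [-1.9,0.4,-4.4],
    [-1.9,0.4,-4.4],
    [-1.9,0.4,-4.4],
    [-1.9,0.4,-4.4],
    [-1.9,0.4,-4.4],
    [-1.9,0.4,-4.4]
  ],
  "travel": [
    [0.2,-0.7,2.2],
    [0.2,-0.7,2.2],
    [0.3,-0.8,2.1],
    [0.3,-0.8,2.1],
    [0.4,-0.9,2.1],
    [0.4,-0.9,2.1],
    [0.5,-0.9,2.0],
    [0.5,-1.0,2.0],
    [0.6,-1.0,2.0],
    [0.7,-1.0,1.9]
  ],
  "fingers": [0.43,0.43,0.43,0.43,0.43,0.43,0.43,0.43,0.43,0.43]
}}

```text
clock: 5.35
tool_pos: [0.4487, 0.0789, 0.2404]
orientation: [0.28, 0.567, 0.769, 0.096]
contact_force: [-0.2, -0.3, 0.6]
width: 0.0397
gripper_force: 0.0
```

```bash
python3 - <<'E'
from plan import *
s,p,r=where()
B,Q=target([0,0,55],33)
show(rows(p,r,B,Q,10))
shot('top','t2.png'); shot('scene','s2.png')
a=cv2.imread('pics/s2.png')[60:270,220:470]; b=cv2.imread('pics/t2.png')[130:340,220:390]
cv2.imwrite('pics/m2.png',np.hstack([cv2.resize(a,None,fx=1.88,fy=1.88),cv2.resize(b,None,fx=1.88,fy=1.88)]))
E
```

```text
t 5.35 face mm [  6.9  12.5 173.3] phi 33.4 tilt 1.1 w 39.7 gf 0.0 F [ 0.3 -0.3  0.6] j [22.0, -51.0, 132.0, -22.0, 72.0, 6.0]
dr [[-0.1, 0.0, 0.0], [-0.1, 0.0, 0.0], [-0.1, 0.0, 0.0], [-0.1, 0.0, 0.0], [-0.1, 0.0, 0.0], [-0.1, 0.0, 0.0], [-0.1, 0.0, 0.0], [-0.1, 0.0, 0.0], [-0.1, 0.0, 0.0], [-0.1, 0.0, 0.0]]
travel [[-0.06, -0.11, 1.19], [-0.06, -0.11, 1.18], [-0.06, -0.11, 1.18], [-0.06, -0.11, 1.18], [-0.06, -0.11, 1.18], [-0.06, -0.12, 1.18], [-0.06, -0.12, 1.18], [-0.06, -0.12, 1.18], [-0.06, -0.12, 1.18], [-0.07, -0.12, 1.18]]
```

View pics/m2.png

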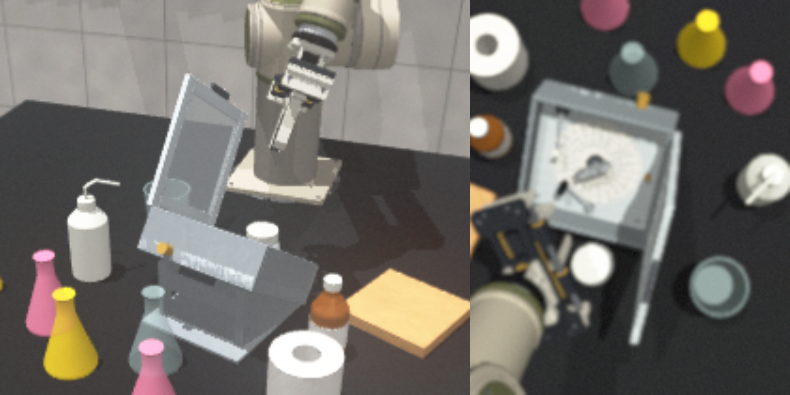

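The left view (scene) shows the gripper hovering in front of the face, clear of the door. The right view (top) shows the key at about (595,170), unobstructed, and the jar lid at (593,265).

{"op": "move_arm", "data": {
  "dr": [
    [-0.1,0,0],
    [-0.1,0,0],
    [-0.1,0,0],
    [-0.1,0,0],
    [-0.1,0,0],
    [-0.1,0,0],
    [-0.1,0,0],
    [-0.1,0,0],
    [-0.1,0,0],
    [-0.1,0,0]
  ],
  "travel": [
    [-0.06,-0.11,1.2],
    [-0.06,-0.11,1.2],
    [-0.06,-0.11,1.2],
    [-0.06,-0.11,1.2],
    [-0.06,-0.11,1.2],
    [-0.06,-0.12,1.2],
    [-0.06,-0.12,1.2],
    [-0.06,-0.12,1.2],
    [-0.06,-0.12,1.1],
    [-0.06,-0.12,1.1]
  ],
  "fingers": [0.43,0.43,0.43,0.43,0.43,0.43,0.43,0.43,0.43,0.43]
}}

```text
clock: 6.7
tool_pos: [0.5055, 0.0495, 0.1411]
orientation: [0.285, 0.565, 0.767, 0.103]
contact_force: [-0.4, -0.0, -0.2]
width: 0.0398
gripper_force: 0.0
```

```bash
python3 - <<'E'
from plan import *
s,p,r=where()
B,Q=target([0,0,11],33)
show(rows(p,r,B,Q,8))
E
```

```text
t 6.7 face mm [ 1.3 -0.2 55.9] phi 33.2 tilt 0.5 w 39.8 gf 0.0 F [-0.4 -0.1  0. ] j [13.0, -41.0, 138.0, -21.0, 53.0, 3.0]
dr [[0.0, 0.1, 0.0], [0.0, 0.1, 0.0], [0.0, 0.1, 0.0], [0.0, 0.1, 0.0], [0.0, 0.1, 0.0], [0.0, 0.1, 0.0], [0.0, 0.1, 0.0], [0.0, 0.1, 0.0]]
travel [[0.02, -0.01, 0.56], [0.02, -0.01, 0.56], [0.02, -0.01, 0.56], [0.01, -0.01, 0.56], [0.01, -0.01, 0.56], [0.01, -0.01, 0.56], [0.01, -0.01, 0.56], [0.01, -0.01, 0.56]]
```

{"op": "move_arm", "data": {
  "dr": [
    [0,0.1,0],
    [0,0.1,0],
    [0,0.1,0],
    [0,0.1,0],
    [0,0.1,0],
    [0,0.1,0],
    [0,0,0],
    [0,0,0],
    [0,0,0],
    [0,0,0]
  ],
  "travel": [
    [0.02,-0.01,0.9],
    [0.02,-0.01,0.9],
    [0.02,-0.01,0.9],
    [0.02,-0.01,0.9],
    [0,0,0.8],
    [0,0,0.1],
    [0,0,0],
    [0,0,0],
    [0,0,0],
    [0,0,0]
  ],
  "fingers": [0.43,0.43,0.43,0.43,0.43,0,0,0,0,0],
  "squeeze": 10
}}

```text
clock: 7.95
tool_pos: [0.5297, 0.0431, 0.1048]
orientation: [0.282, 0.565, 0.769, 0.106]
contact_force: [0.8, 0.2, 0.4]
width: 0.0007
gripper_force: 0.0
```

```bash
python3 - <<'E'
from plan import *
s,p,r=where()
print(r.inv().apply(s['contact_force']))
E
```

```text
t 7.95 face mm [ 1.   0.3 11.8] phi 33.2 tilt 0.2 w 0.7 gf 0.0 F [ 0.7  0.4 -0.1] j [10.0, -33.0, 137.0, -20.0, 46.0, 3.0]
[-0.0559008   0.8584888   0.08282789]
```

```bash
python3 - <<'E'
from plan import *
f=shot('top','t3.png'); g=shot('scene','s3.png')
a=cv2.imread('pics/t3.png')[150:275,225:355]; b=cv2.imread('pics/s3.png')[120:270,260:410]
cv2.imwrite('pics/m3.png',np.hstack([cv2.resize(a,(416,400),interpolation=2),cv2.resize(b,(384,400),interpolation=2)]))
E
```

```text
(no output)
```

View pics/m3.png

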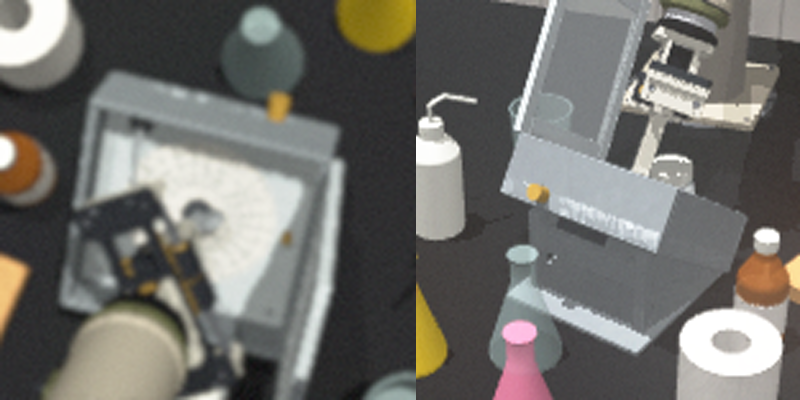

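The left crop shows the disc at (200,215) and the gripper below it. The scene crop shows the fingers entering the recess behind the back wall. The fingers closed on nothing, so I check the fit against the depth data.

```bash
python3 - <<'E'
from plan import *
f=shot('top'); P=np.array(f['pose'])
for z in (0,5): 
    c=(o+A[:,2]*z*1e-3-P[:3,3])@P[:3,:3]; print('proj centre',f['cx']+f['fx']*c[0]/-c[2], f['cy']-f['fy']*c[1]/-c[2])
for row in (205,212,218): 
    uv=np.stack([np.arange(240,345,4),np.full(27,row)],1); print(row); print(np.round((pts(f,uv)-o)@A*1e3).astype(int).tolist())
for col in (270,295,305):
    uv=np.stack([np.full(16,col),np.arange(165,229,4)],1); print(col); print(np.round((pts(f,uv)-o)@A*1e3).astype(int).tolist())
g=shot('scene')
for t in ('chart_centre','key_grip','winding_key'):
  for h in (f,g):
    for m in mark_of(t,h)[:2]: print(t,m['at'],m['confidence'],np.round((pts(h,m['at'])-o)@A*1e3))
E
```

```text
proj centre 286.4867921816234 216.14059360957148
proj centre 286.1483662069362 216.88011365557986
205
[[-33, 159, -57], [-45, 153, -85], [-42, 141, -88], [28, 100, 38], [12, 96, 2], [16, 84, 2], [18, 73, 0], [22, 61, 1], [24, 49, -1], [27, 37, 0], [32, 25, 2], [36, 13, 4], [37, 2, 0], [40, -9, 0], [44, -21, 0], [47, -33, 1], [50, -44, 1], [53, -55, -1], [56, -67, -1], [61, -78, 3], [62, -90, -1], [88, -101, 47], [109, -112, 84], [13, -125, -126], [15, -138, -130], [17, -150, -132], [22, -163, -129]]
212
[[-64, 159, -68], [-62, 147, -71], [8, 106, 47], [-1, 100, 25], [68, 63, 145], [82, 49, 164], [85, 39, 166], [88, 29, 165], [90, 19, 164], [5, 33, 0], [10, 21, 4], [11, 10, -1], [18, -3, 5], [20, -14, 3], [24, -26, 5], [25, -37, 0], [28, -49, 1], [32, -60, 3], [35, -72, 2], [37, -83, -1], [40, -94, 0], [66, -106, 45], [107, -116, 122], [-6, -131, -114], [-3, -143, -116], [-1, -156, -119], [4, -168, -116]]
218
[[-81, 154, -59], [-78, 141, -61], [58, 76, 168], [59, 67, 165], [63, 56, 166], [63, 47, 161], [69, 36, 167], [70, 27, 164], [74, 17, 164], [62, 10, 139], [-11, 18, 1], [4, 4, 23
[... 685 characters left out ...]
 [3, -25, -2], [536, -110, 991], [-22, -31, 1]]
305
[[137, -14, -95], [118, -16, -110], [99, -17, -125], [82, -19, -136], [61, -20, -154], [108, -34, -12], [110, -39, 21], [106, -42, 40], [75, -42, -2], [64, -44, 1], [52, -47, 2], [37, -49, -2], [26, -52, 2], [14, -55, 3], [1, -57, 4], [-14, -60, 0]]
chart_centre [287.7, 217.1] 0.75 [[ 9. -6. 21.]]
chart_centre [340.0, 198.7] 0.59 [[107.  51.   0.]]
key_grip [283.4, 218.2] 0.42 [[-1.  6. 16.]]Traceback (most recent call last):
  File "<stdin>", line 12, in <module>
ValueError: it knows: beaker, chart_centre, chart_packet, door_edge, flask, key_grip, lifter_knob, pen_arm, pen_tip, reagent_bottle, recorder, sample_jar, tissue_roll, wash_bottle
```

```bash
python3 - <<'E'
from plan import *
for n in ('top','scene'):
    f=shot(n); v,u=np.mgrid[100:300,220:420]; uv=np.stack([u.ravel(),v.ravel()],1)
    ok=f['range_z'][uv[:,1],uv[:,0]]>0; uv=uv[ok]; F=(pts(f,uv)-o)@A*1e3
    c,s=np.cos(np.radians(33)),np.sin(np.radians(33))
    Y=F[:,0]*c+F[:,1]*s; X=F[:,0]*s-F[:,1]*c   # tool y, x coords about key axis
    for a,b in ((8,20),(20,40),(40,60),(60,80),(80,100),(100,120)):
        k=(F[:,2]>a)&(F[:,2]<b)&(np.hypot(X,Y)<60)&(F[:,0]>-58)
        if k.sum()>3: print(n,a,b,k.sum(),'X',np.percentile(X[k],[5,50,95]).round(),'Y',np.percentile(Y[k],[5,50,95]).round(), 'px',uv[k].mean(0).round())
E
```

```text
top 8 20 18 X [-58.   1.  22.] Y [-12.   4.   6.] px [284. 218.]
top 20 40 48 X [-17.  18.  29.] Y [-4.  3.  5.] px [289. 219.]
top 40 60 28 X [-1.  7.  8.] Y [-9.  4. 16.] px [284. 222.]
top 60 80 15 X [-3.  7.  8.] Y [-5. 14. 18.] px [282. 223.]
top 80 100 4 X [-7. -4.  7.] Y [15. 18. 18.] px [278. 224.]
scene 40 60 35 X [-8.  1.  8.] Y [-2. 16. 20.] px [348. 182.]
scene 60 80 45 X [-9. -0.  8.] Y [ 2. 17. 20.] px [350. 177.]
scene 80 100 47 X [-9.  0.  8.] Y [-1. 16. 21.] px [352. 171.]
scene 100 120 52 X [-9.  1.  9.] Y [-8. 19. 29.] px [354. 164.]
```

{"op": "move_arm", "data": {
  "dr": [
    [0,0,0],
    [0,0,0],
    [0,0,4],
    [0,0,4],
    [0,0,4],
    [0,0,4],
    [0,0,4],
    [0,0,0],
    [0,0,0],
    [0,0,0]
  ],
  "travel": [
    [0,0,0],
    [0,0,0],
    [0,0,0],
    [0,0,0],
    [0,0,0],
    [0,0,0],
    [0,0,0],
    [0,0,0],
    [0,0,0],
    [0,0,0]
  ],
  "fingers": [0,0,0,0,0,0,0,0,0,0],
  "squeeze": 60
}}

```text
clock: 9.7
tool_pos: [0.5296, 0.0431, 0.1045]
orientation: [0.259, 0.689, 0.659, 0.153]
contact_force: [1.0, -0.9, 0.5]
width: 0.0003
gripper_force: 0.0
```

```bash
cat > key.py <<'E'
from plan import *
def key():
    s,p,r=where(); print('tq',np.round(r.inv().apply(s['wrist_torque']),2))
    f=shot('top'); v,u=np.mgrid[200:240,265:310]; uv=np.stack([u.ravel(),v.ravel()],1)
    F=(pts(f,uv)-o)@A*1e3; rr=np.hypot(F[:,0],F[:,1])
    k=(F[:,2]>14)&(F[:,2]<40)&(rr>10)&(rr<34); K=F[k]
    if k.sum()<4: print('key hidden'); return
    th=np.degrees(np.arctan2(K[:,1],K[:,0])); print('key n',k.sum(),'dirs',np.percentile(th,[5,25,50,75,95]).round(),'z',K[:,2].mean().round(),'r',np.percentile(rr[k],[5,50,95]).round())
    d=np.exp(2j*np.radians(th)).mean(); print('mean dir mod180',(np.degrees(np.angle(d))/2)%180)
if __name__=='__main__': key()
E
python3 key.py
```

```text
t 9.7 face mm [ 0.8  0.2 11.6] phi 13.3 tilt 0.1 w 0.3 gf 0.0 F [ 1.3 -0.6 -0.3] j [10.0, -33.0, 137.0, -20.0, 46.0, 23.0]
tq [ 0.23 -0.   -0.  ]
key n 45 dirs [-64. -56. -47. -43.  88.] z 31.0 r [10. 22. 30.]
mean dir mod180 129.43219621700817
```

```bash
python3 - <<'E'
from plan import *
f=shot('top'); P=np.array(f['pose']); im=f['image'][195:245,255:320,::-1]; im=cv2.resize(im,(780,600),interpolation=cv2.INTER_CUBIC)
s,p,r=cur()
for z in (0,-.0188,-.04,-.08):
    c=(p+r.apply([0,0,z])-P[:3,3])@P[:3,:3]; q=np.array([f['cx']+f['fx']*c[0]/-c[2], f['cy']-f['fy']*c[1]/-c[2]]); print(q)
    cv2.circle(im,tuple(((q-[255,195]+.5)*12).astype(int).tolist()),5,(0,0,255),2)
cv2.imwrite('pics/z4.png',im)
E
```

```text
[285.69746678 217.61688099]
[284.40029681 220.48397134]
[282.8885942  223.82523584]
[279.88527621 230.4633667 ]
```

View pics/z4.png

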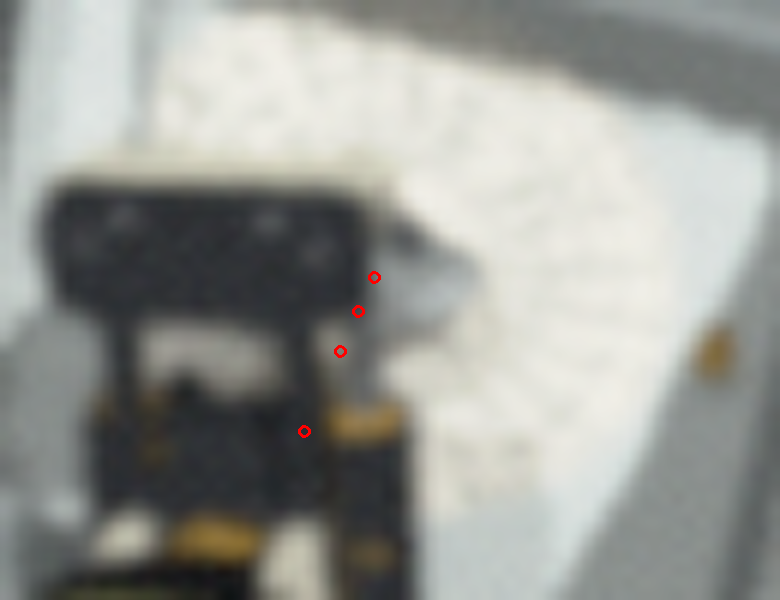

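The crop shows the wing's right half at (375-480, 210-330) and the projected tool axis marked in red; the finger ends look short of the wing. I look at the points in tool coordinates.

```bash
python3 - <<'E'
from plan import *
s,p,r=cur()
for n in ('top','scene'):
    f=shot(n); v,u=np.mgrid[100:300,220:420]; uv=np.stack([u.ravel(),v.ravel()],1)
    ok=f['range_z'][uv[:,1],uv[:,0]]>0; uv=uv[ok]; T=r.inv().apply(pts(f,uv)-p)*1e3
    k=(np.abs(T[:,0])<9)&(np.abs(T[:,1])<26)&(T[:,2]>-95)&(T[:,2]<8)
    Q=T[k]; Q=Q[np.argsort(-Q[:,2])]; print(n,k.sum()); print(np.round(Q[:60:1 if n=='top' else 2]).astype(int).tolist())
E
```

```text
top 34
[[-6, 21, 8], [-3, 12, 7], [-6, 5, 7], [-8, -18, 7], [-3, 9, 7], [-6, 9, 7], [-7, 26, 6], [-3, 6, 6], [-6, 4, 3], [-4, 5, 1], [-1, 6, 0], [-1, 2, -1], [-5, 5, -6], [-3, 5, -11], [-7, 6, -14], [-5, 5, -18], [-8, 6, -21], [-6, 3, -22], [-5, -3, -22], [-9, 1, -23], [-9, -2, -24], [-6, 3, -27], [-6, -3, -28], [-7, -5, -31], [-2, 14, -57], [-3, 15, -63], [-7, 8, -69], [-7, 5, -69], [8, 17, -74], [-6, 18, -75], [-7, 16, -78], [-7, 15, -81], [7, 17, -81], [-7, 12, -82]]
scene 113
[[-3, 10, -34], [3, 18, -35], [4, 13, -36], [-3, 11, -37], [-6, 15, -38], [-4, 13, -39], [0, 15, -40], [2, 13, -41], [4, 10, -42], [8, 12, -43], [-5, 17, -45], [-2, 17, -46], [0, 15, -47], [3, 13, -48], [7, 18, -49], [8, 11, -50], [2, 12, -51], [-5, 11, -52], [8, 12, -53], [5, 17, -55], [-3, 13, -56], [1, 18, -57], [4, 19, -57], [5, 11, -59], [9, 12, -60], [3, 16, -60], [-6, 11, -62], [8, 15, -62], [-6, 14, -64], [8, 19, -65]]
```

The top-camera points show the wing, not a finger, where the fingertips should be. The real finger ends seem about 30 mm short of the reported TCP. I back off and measure them.

{"op": "move_arm", "data": {
  "dr": [
    [0,0,0],
    [0,0,0],
    [0,0,-4],
    [0,0,-4],
    [0,0,-4],
    [0,0,-4],
    [0,0,-2],
    [0,0,0],
    [0,0,0],
    [0,0,0]
  ],
  "travel": [
    [0,0,-3],
    [0,0,-5],
    [0,0,-4],
    [0,0,0],
    [0,0,0],
    [0,0,0],
    [0,0,0],
    [0,0,0],
    [0,0,0],
    [0,0,0]
  ],
  "fingers": [0,0,0,0.43,0.43,0.43,0.43,0.43,0.43,0.43]
}}

```text
clock: 11.15
tool_pos: [0.4659, 0.0629, 0.2027]
orientation: [0.279, 0.579, 0.758, 0.11]
contact_force: [-0.7, 0.3, 0.0]
width: 0.0401
gripper_force: 0.0
```

```bash
cat > tip.py <<'E'
from plan import *
s,p,r=where()
for n in ('top','scene'):
    f=shot(n); v,u=np.mgrid[90:320,220:420]; uv=np.stack([u.ravel(),v.ravel()],1)
    ok=f['range_z'][uv[:,1],uv[:,0]]>0; uv=uv[ok]; T=r.inv().apply(pts(f,uv)-p)*1e3
    k=(np.abs(T[:,0])<13)&(np.abs(T[:,1])<50)&(T[:,2]>-100)&(T[:,2]<60)
    h=np.histogram(T[k][:,2],bins=np.arange(-100,61,8)); print(n,dict(zip(h[1][:-1].astype(int).tolist(),h[0].tolist())))
    k&=(T[:,2]>-80)&(T[:,2]<10); print('X',np.percentile(T[k][:,0],[2,50,98]).round(),'Y',np.sort(T[k][:,1]).round()[::6].tolist(), 'maxz',np.sort(T[k][:,2])[-6:].round())
E
python3 tip.py; python3 key.py|tail -2
```

```text
t 11.15 face mm [  2.4   1.8 130.3] phi 31.2 tilt 0.1 w 40.1 gf 0.0 F [-0.6  0.1  0.4] j [17.0, -51.0, 136.0, -20.0, 66.0, 5.0]
top {-100: 6, -92: 6, -84: 5, -76: 14, -68: 20, -60: 21, -52: 28, -44: 18, -36: 18, -28: 1, -20: 0, -12: 0, -4: 0, 4: 0, 12: 0, 20: 0, 28: 0, 36: 0, 44: 0, 52: 0}
X [-8. -6.  9.] Y [-35.0, -32.0, -29.0, -26.0, -25.0, -23.0, -21.0, -21.0, -21.0, -20.0, -20.0, -19.0, 22.0, 26.0, 28.0, 30.0, 32.0, 34.0, 35.0, 35.0, 36.0] maxz [-30. -30. -29. -29. -28. -27.]
scene {-100: 20, -92: 22, -84: 20, -76: 21, -68: 20, -60: 20, -52: 19, -44: 20, -36: 22, -28: 17, -20: 0, -12: 0, -4: 0, 4: 0, 12: 0, 20: 0, 28: 0, 36: 0, 44: 0, 52: 0}
X [-8. -0. 10.] Y [-29.0, -25.0, -22.0, -21.0, -17.0, 25.0, 27.0, 29.0, 30.0, 31.0, 32.0, 32.0, 33.0, 33.0, 33.0, 34.0, 34.0, 35.0, 35.0, 36.0, 36.0, 37.0, 37.0, 38.0, 39.0] maxz [-25. -25. -25. -25. -25. -24.]
key n 72 dirs [-65. -49. -38. 115. 132.] z 31.0 r [12. 20. 29.]
mean dir mod180 123.92529498258884
```

Both cameras agree that the finger ends lie about 26 mm behind the reported TCP. From now on I command the TCP 26 mm deeper.

```bash
python3 - <<'E'
from plan import *
s,p,r=where()
B,Q=target([0,0,-15],33.7)
show(rows(p,r,B,Q,9))
E
```

```text
t 11.3 face mm [  2.4   1.8 130.3] phi 31.2 tilt 0.1 w 39.7 gf 0.0 F [ 0.3 -0.1 -0.1] j [17.0, -51.0, 136.0, -20.0, 66.0, 5.0]
dr [[-0.0, -0.0, -0.3], [-0.0, -0.0, -0.3], [-0.0, -0.0, -0.3], [-0.0, -0.0, -0.3], [-0.0, -0.0, -0.3], [-0.0, -0.0, -0.3], [-0.0, -0.0, -0.3], [-0.0, -0.0, -0.3], [-0.0, -0.0, -0.3]]
travel [[-0.0, -0.03, 1.61], [-0.0, -0.03, 1.61], [-0.0, -0.03, 1.61], [-0.0, -0.03, 1.61], [-0.0, -0.03, 1.61], [-0.0, -0.03, 1.61], [-0.0, -0.03, 1.61], [-0.0, -0.03, 1.61], [-0.0, -0.03, 1.61]]
```

{"op": "move_arm", "data": {
  "dr": [
    [0,0,-0.3],
    [0,0,-0.3],
    [0,0,-0.3],
    [0,0,-0.3],
    [0,0,-0.3],
    [0,0,-0.3],
    [0,0,-0.3],
    [0,0,-0.3],
    [0,0,-0.3],
    [0,0,0]
  ],
  "travel": [
    [0,-0.03,1.6],
    [0,-0.03,1.6],
    [0,-0.03,1.6],
    [0,-0.03,1.6],
    [0,-0.03,1.6],
    [0,-0.03,1.6],
    [0,-0.03,1.6],
    [0,-0.03,1.6],
    [0,-0.03,1.2],
    [0,0,0.4]
  ],
  "fingers": [0.43,0.43,0.43,0.43,0.43,0.43,0.43,0.43,0.43,0.43]
}}

```text
clock: 12.55
tool_pos: [0.5426, 0.0393, 0.0823]
orientation: [0.281, 0.561, 0.772, 0.103]
contact_force: [-0.2, -0.2, 0.4]
width: 0.0403
gripper_force: 0.0
```

{"op": "move_arm", "data": {
  "dr": [
    [0,0,0],
    [0,0,0],
    [0,0,0],
    [0,0,0],
    [0,0,0],
    [0,0,0],
    [0,0,0],
    [0,0,0],
    [0,0,0],
    [0,0,0]
  ],
  "travel": [
    [0,0,0],
    [0,0,0],
    [0,0,0],
    [0,0,0],
    [0,0,0],
    [0,0,0],
    [0,0,0],
    [0,0,0],
    [0,0,0],
    [0,0,0]
  ],
  "fingers": [0,0,0,0,0,0,0,0,0,0],
  "squeeze": 10
}}

```text
clock: 13.8
tool_pos: [0.5422, 0.0392, 0.083]
orientation: [0.281, 0.561, 0.772, 0.102]
contact_force: [-7.1, -1.8, 4.0]
width: 0.0109
gripper_force: 10.0
```

```bash
python3 key.py
```

```text
t 13.8 face mm [ -0.8  -0.1 -13.6] phi 33.9 tilt 0.2 w 10.9 gf 10.0 F [-2.9 -3.6  6.9] j [9.0, -28.0, 136.0, -21.0, 42.0, 3.0]
tq [ 0.96 -0.09 -0.02]
key n 66 dirs [-122.  -61.  -48.  -36.   24.] z 30.0 r [12. 19. 29.]
mean dir mod180 135.12920153642278
```

{"op": "move_arm", "data": {
  "dr": [
    [0,0,0],
    [0,0,0],
    [0,0,4],
    [0,0,4],
    [0,0,4],
    [0,0,4],
    [0,0,4],
    [0,0,5],
    [0,0,5],
    [0,0,0]
  ],
  "travel": [
    [0,-0.05,0],
    [0,0,0],
    [0,0,0],
    [0,0,0],
    [0,0,0],
    [0,0,0],
    [0,0,0],
    [0,0,0],
    [0,0,0],
    [0,0,0]
  ],
  "fingers": [0,0,0,0,0,0,0,0,0,0],
  "squeeze": 60
}}

```text
clock: 15.1
tool_pos: [0.5432, 0.0394, 0.0838]
orientation: [0.246, 0.741, 0.601, 0.173]
contact_force: [3.6, -1.3, -0.9]
width: 0.01
gripper_force: 60.0
```

```bash
python3 key.py
```

```text
t 15.1 face mm [  0.4   0.3 -13.4] phi 4.0 tilt 0.0 w 10.0 gf 60.0 F [ 2.6 -0.3 -2.9] j [9.0, -28.0, 136.0, -21.0, 42.0, 33.0]
tq [-0.29 -0.17 -0.15]
key n 32 dirs [-90. -80. -74. -70.  90.] z 29.0 r [19. 24. 30.]
mean dir mod180 99.74530555725102
```

{"op": "move_arm", "data": {
  "dr": [
    [0,0,8],
    [0,0,10],
    [0,0,10],
    [0,0,10],
    [0,0,10],
    [0,0,10],
    [0,0,10],
    [0,0,10],
    [0,0,10],
    [0,0,8]
  ],
  "travel": [
    [0,0,0],
    [0,0,0],
    [0,0,0],
    [0,0,0],
    [0,0,0],
    [0,0,0],
    [0,0,0],
    [0,0,0],
    [0,0,0],
    [0,0,0]
  ],
  "fingers": [0,0,0,0,0,0,0,0,0,0]
}}

```text
clock: 16.4
tool_pos: [0.5444, 0.0367, 0.0852]
orientation: [0.038, 0.941, -0.15, 0.3]
contact_force: [13.2, -20.6, -2.2]
width: 0.0097
gripper_force: 60.1
```

```bash
python3 key.py
```

```text
t 16.4 face mm [  2.8  -2.  -13.3] phi -92.2 tilt 0.3 w 9.7 gf 60.1 F [ 13.7 -16.2 -12.4] j [9.0, -28.0, 136.0, -21.0, 42.0, 129.0]
tq [-2.88  2.38 -0.34]
key n 68 dirs [-62. -32.  -0.  33.  57.] z 31.0 r [11. 18. 30.]
mean dir mod180 0.6870250976901291
```

{"op": "move_arm", "data": {
  "dr": [
    [0,0,0],
    [0,0,0],
    [0,0,0],
    [0,0,0],
    [0,0,-10],
    [0,0,-10],
    [0,0,-10],
    [0,0,-10],
    [0,0,-10],
    [0,0,-10]
  ],
  "travel": [
    [0,0,0],
    [0,0,0],
    [0,0,0],
    [0,0,-2],
    [0,0,-2.5],
    [0,0,0],
    [0,0,0],
    [0,0,0],
    [0,0,0],
    [0,0,0]
  ],
  "fingers": [0.43,0.43,0.43,0.43,0.43,0.43,0.43,0.43,0.43,0.43]
}}

```text
clock: 17.7
tool_pos: [0.5176, 0.0468, 0.1198]
orientation: [0.181, 0.889, 0.345, 0.239]
contact_force: [0.1, 0.6, -0.1]
width: 0.0401
gripper_force: 0.0
```

{"op": "move_arm", "data": {
  "dr": [
    [0,0,-10],
    [0,0,-10],
    [0,0,-10],
    [0,0,-10],
    [0,0,-10],
    [0,0,-10],
    [0,0,-10],
    [0,0,-10],
    [0,0,-10],
    [0,0,-10]
  ],
  "travel": [
    [0,0,0],
    [0,0,0],
    [0,0,0],
    [0,0,0],
    [0,0,0],
    [0,0,0],
    [0,0,0],
    [0,0,0],
    [0,0,0],
    [0,0,0]
  ],
  "fingers": [0.43,0.43,0.43,0.43,0.43,0.43,0.43,0.43,0.43,0.43]
}}

```text
clock: 18.95
tool_pos: [0.5176, 0.0468, 0.1197]
orientation: [0.299, 0.307, 0.903, 0.016]
contact_force: [-0.4, 0.4, -0.6]
width: 0.0402
gripper_force: 0.0
```

```bash
python3 key.py; python3 - <<'E'
from plan import *
s,p,r=where()
B,Q=target([0.5,0,-15],87.8)
show(rows(p,r,B,Q,7)[::3])
E
```

```text
t 18.95 face mm [-0.8  0.4 31.3] phi 68.3 tilt 0.1 w 40.2 gf 0.0 F [-0.7  0.2 -0.3] j [11.0, -37.0, 138.0, -20.0, 49.0, -32.0]
tq [0.08 0.18 0.01]
key n 47 dirs [-175. -157.   -3.    8.  175.] z 33.0 r [12. 20. 30.]
mean dir mod180 1.928582386472345
t 19.0 face mm [-0.8  0.4 31.3] phi 68.8 tilt 0.1 w 40.3 gf 0.0 F [0.3 0.5 0.4] j [11.0, -37.0, 138.0, -20.0, 49.0, -33.0]
dr [[0.0, -0.0, -2.7], [0.0, -0.0, -2.7], [0.0, -0.0, -2.7]]
travel [[-0.02, 0.0, 0.66], [-0.02, -0.0, 0.66], [-0.02, -0.0, 0.66]]
```

{"op": "move_arm", "data": {
  "dr": [
    [0,0,-9.5],
    [0,0,-9.5],
    [0,0,0],
    [0,0,0],
    [0,0,0],
    [0,0,0],
    [0,0,0],
    [0,0,0],
    [0,0,0],
    [0,0,0]
  ],
  "travel": [
    [0,0,0],
    [0,0,0],
    [-0.1,0,1.2],
    [0,0,1.2],
    [0,0,1.2],
    [0,0,1.0],
    [0,0,0],
    [0,0,0],
    [0,0,0],
    [0,0,0]
  ],
  "fingers": [0.43,0.43,0.43,0.43,0.43,0.43,0.43,0,0,0],
  "squeeze": 20
}}

```text
clock: 20.25
tool_pos: [0.5439, 0.0386, 0.0832]
orientation: [0.298, 0.157, 0.941, -0.034]
contact_force: [-6.7, -16.3, 5.0]
width: 0.015
gripper_force: 9.1
```

{"op": "move_arm", "data": {
  "dr": [
    [0,0,0],
    [0,0,0],
    [0,0,6],
    [0,0,10],
    [0,0,10],
    [0,0,10],
    [0,0,10],
    [0,0,10],
    [0,0,10],
    [0,0,10]
  ],
  "travel": [
    [0,0,0],
    [0,0,0],
    [0,0,0],
    [0,0,0],
    [0,0,0],
    [0,0,0],
    [0,0,0],
    [0,0,0],
    [0,0,0],
    [0,0,0]
  ],
  "fingers": [0,0,0,0,0,0,0,0,0,0],
  "squeeze": 60
}}

```text
clock: 21.5
tool_pos: [0.5433, 0.0368, 0.083]
orientation: [0.256, 0.705, 0.643, 0.156]
contact_force: [-10.1, -11.6, 8.7]
width: 0.0102
gripper_force: 60.6
```

```bash
python3 key.py
```

```text
t 21.5 face mm [  0.6  -2.2 -14.5] phi 10.7 tilt 0.3 w 10.2 gf 60.6 F [ -0.4 -13.9  10.9] j [9.0, -28.0, 136.0, -21.0, 42.0, 26.0]
tq [ 0.7  -2.39 -0.38]
key n 39 dirs [-78. -69. -61. -56. 101.] z 27.0 r [17. 24. 29.]
mean dir mod180 110.44598396501904
```

{"op": "move_arm", "data": {
  "dr": [
    [0,0,4],
    [0,0,4],
    [0,0,4],
    [0,0,3],
    [0,0,2],
    [0,0,2],
    [0,0,0],
    [0,0,0],
    [0,0,0],
    [0,0,0]
  ],
  "travel": [
    [0,0,0],
    [0,0,0],
    [0,0,0],
    [0,0,0],
    [0,0,0],
    [0,0,0],
    [0,0,0],
    [0,0,0],
    [0,0,0],
    [0,0,0]
  ],
  "fingers": [0,0,0,0,0,0,0,0,0,0]
}}

```text
clock: 22.8
tool_pos: [0.5432, 0.0368, 0.0829]
orientation: [0.227, 0.8, 0.52, 0.195]
contact_force: [-10.1, -11.1, 9.2]
width: 0.0103
gripper_force: 60.5
```

```bash
python3 key.py
```

```text
t 22.8 face mm [  0.5  -2.2 -14.5] phi -8.0 tilt 0.3 w 10.3 gf 60.5 F [ -0.2 -13.5  11.4] j [9.0, -28.0, 136.0, -21.0, 42.0, 45.0]
tq [ 0.03 -2.51 -0.29]
key n 10 dirs [-99. -39.  74.  77.  83.] z 36.0 r [12. 18. 22.]
mean dir mod180 80.38854176617791
```

{"op": "move_arm", "data": {
  "dr": [
    [0,0,2],
    [0,0,2],
    [0,0,1],
    [0,0,0],
    [0,0,0],
    [0,0,0],
    [0,0,0],
    [0,0,0],
    [0,0,0],
    [0,0,0]
  ],
  "travel": [
    [0,0,0],
    [0,0,0],
    [0,0,0],
    [0,0,0],
    [0,0,0],
    [0,0,0],
    [0,0,0],
    [0,0,0],
    [0,0,0],
    [0,0,0]
  ],
  "fingers": [0,0,0,0,0,0,0,0,0,0]
}}

```text
clock: 24.1
tool_pos: [0.5432, 0.0368, 0.083]
orientation: [0.218, 0.822, 0.484, 0.205]
contact_force: [-10.6, -12.0, 8.0]
width: 0.01
gripper_force: 60.5
```

```bash
python3 key.py
```

```text
t 24.1 face mm [  0.5  -2.2 -14.5] phi -13.0 tilt 0.3 w 10.0 gf 60.5 F [ -1.1 -14.4  10.5] j [9.0, -28.0, 136.0, -21.0, 42.0, 50.0]
tq [-0.21 -2.54 -0.26]
key n 10 dirs [-113. -108.  -86.   70.   77.] z 35.0 r [11. 14. 17.]
mean dir mod180 75.77322110445675
```

{"op": "move_arm", "data": {
  "dr": [
    [0,0,2],
    [0,0,2],
    [0,0,2],
    [0,0,0],
    [0,0,0],
    [0,0,0],
    [0,0,0],
    [0,0,0],
    [0,0,0],
    [0,0,0]
  ],
  "travel": [
    [0,0,0],
    [0,0,0],
    [0,0,0],
    [0,0,0],
    [0,0,0],
    [0,0,0],
    [0,0,0],
    [0,0,0],
    [0,0,0],
    [0,0,0]
  ],
  "fingers": [0,0,0,0,0,0,0,0,0,0]
}}

```text
clock: 25.4
tool_pos: [0.5432, 0.0368, 0.0829]
orientation: [0.207, 0.846, 0.441, 0.216]
contact_force: [-10.5, -11.3, 8.9]
width: 0.0105
gripper_force: 62.2
```

```bash
python3 key.py
```

```text
t 25.4 face mm [  0.5  -2.2 -14.5] phi -19.0 tilt 0.3 w 10.5 gf 62.2 F [ -0.6 -13.8  11.3] j [9.0, -28.0, 136.0, -21.0, 42.0, 56.0]
tq [-0.49 -2.44 -0.65]
key n 15 dirs [-110. -103.  -92.   74.   81.] z 34.0 r [12. 20. 30.]
mean dir mod180 75.5441598068119
```

The torque jumped to 0.65 Nm, which is the stop. I release, back out, and check the key angle (expected 81.6°).

{"op": "move_arm", "data": {
  "dr": [
    [0,0,1],
    [0,0,0],
    [0,0,0],
    [0,0,0],
    [0,0,0],
    [0,0,0],
    [0,0,0],
    [0,0,0],
    [0,0,-10],
    [0,0,-10]
  ],
  "travel": [
    [0,0,0],
    [0,0,0],
    [0,0,0],
    [0,0,0],
    [0,0,0],
    [0,0,-2],
    [0,0,-3],
    [0,0,-3],
    [0,0,0],
    [0,0,0]
  ],
  "fingers": [0,0,0.43,0.43,0.43,0.43,0.43,0.43,0.2,0]
}}

```text
clock: 26.7
tool_pos: [0.5002, 0.0519, 0.1493]
orientation: [0.24, 0.76, 0.577, 0.181]
contact_force: [0.1, 1.2, -0.7]
width: 0.0245
gripper_force: 0.0
```

```bash
python3 key.py; python3 - <<'E'
from plan import *
f=shot('top','t5.png'); cv2.imwrite('pics/z5.png',cv2.resize(f['image'][190:245,255:325,::-1],(763,600),interpolation=cv2.INTER_CUBIC))
E
```

```text
t 26.7 face mm [ 1.3  0.6 66. ] phi 0.3 tilt 0.1 w 24.5 gf 0.0 F [-0.6  1.2 -0.4] j [13.0, -43.0, 138.0, -19.0, 55.0, 35.0]
tq [ 0.23 -0.03 -0.06]
key n 50 dirs [-104.  -91.  -85.   68.   75.] z 27.0 r [12. 22. 30.]
mean dir mod180 80.4589066595812
```

View pics/z5.png

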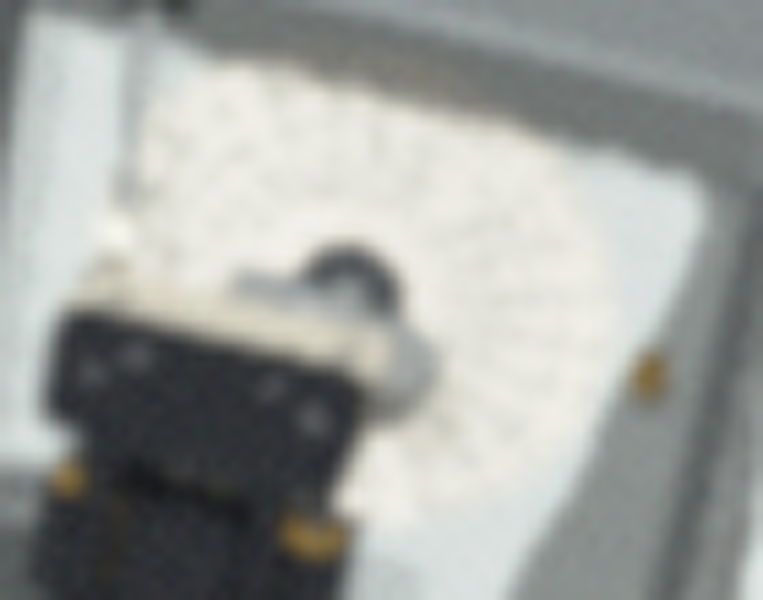

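The crop shows the wing from (235,280) to (435,370) at about 80.5°, which matches the stop. Next is the lifter.

```bash
python3 - <<'E'
from plan import *
s,p,r=where()
B,Q=target([-22,44,50],89.5)
show(rows(p,r,B,Q,9))
f=shot('top'); v,u=np.mgrid[200:240,265:310]; uv=np.stack([u.ravel(),v.ravel()],1); F=(pts(f,uv)-o)@A*1e3
k=(F[:,2]>15)&(F[:,2]<40)&(np.hypot(F[:,0],F[:,1])<36); K=F[k]; K=K[np.abs(K[:,1])>8]
print(len(K),'fit x=a+b y',np.polyfit(K[:,1],K[:,0],1))
E
```

```text
t 26.8 face mm [ 0.7  0.3 65.5] phi 0.1 tilt 0.1 w 16.4 gf 0.0 F [-0.6  0.   0.2] j [13.0, -43.0, 138.0, -19.0, 55.0, 35.0]
dr [[-0.0, -0.0, -9.9], [-0.0, -0.0, -9.9], [-0.0, -0.0, -9.9], [-0.0, -0.0, -9.9], [-0.0, -0.0, -9.9], [-0.0, -0.0, -9.9], [-0.0, -0.0, -9.9], [-0.0, -0.0, -9.9], [-0.0, -0.0, -9.9]]
travel [[0.49, -0.25, 0.17], [0.52, -0.16, 0.17], [0.54, -0.07, 0.17], [0.55, 0.02, 0.17], [0.53, 0.12, 0.17], [0.51, 0.21, 0.17], [0.46, 0.29, 0.17], [0.41, 0.37, 0.17], [0.34, 0.43, 0.17]]
52 fit x=a+b y [0.18356294 3.30403226]
```

{"op": "move_arm", "data": {
  "dr": [
    [0,0,-9.9],
    [0,0,-9.9],
    [0,0,-9.9],
    [0,0,-9.9],
    [0,0,-9.9],
    [0,0,-9.9],
    [0,0,-9.9],
    [0,0,-9.9],
    [0,0,-9.9],
    [0,0,0]
  ],
  "travel": [
    [0.5,-0.25,0.2],
    [0.5,-0.15,0.2],
    [0.55,-0.05,0.2],
    [0.55,0,0.2],
    [0.55,0.1,0.2],
    [0.5,0.2,0.2],
    [0.45,0.3,0.2],
    [0.4,0.35,0.1],
    [0.35,0.4,0.1],
    [0,0,0]
  ],
  "fingers": [0,0,0,0,0,0,0,0,0,0],
  "squeeze": 20
}}

```text
clock: 28.1
tool_pos: [0.5024, 0.0959, 0.1218]
orientation: [0.297, 0.142, 0.944, -0.038]
contact_force: [-0.3, 0.4, -1.0]
width: -0.0002
gripper_force: 0.0
```

```bash
python3 - <<'E'
from plan import *
s,p,r=where()
B,Q=target([-22,44,-12],90)
show(rows(p,r,B,Q,6)[::5])
f=shot('top')
v,u=np.mgrid[195:250,240:310]; uv=np.stack([u.ravel(),v.ravel()],1); F=(pts(f,uv)-o)@A*1e3
k=(F[:,2]>22)&(F[:,2]<42)&(np.hypot(F[:,0]+46,F[:,1]-42)<20); print('knob',k.sum(),F[k].mean(0) if k.any() else '')
k=(F[:,2]>10)&(F[:,2]<30)&(np.hypot(F[:,0]-15,F[:,1]-58)<16); print('pen',k.sum(),np.percentile(F[k],[5,50,95],axis=0).round() if k.any() else '')
E
```

```text
t 28.1 face mm [-22.6  43.5  49.1] phi 88.8 tilt 0.1 w -0.2 gf 0.0 F [-0.9  0.3 -0.6] j [20.0, -35.0, 136.0, -25.0, 53.0, -42.0]
dr [[0.0, -0.0, -0.2], [0.0, -0.0, -0.2]]
travel [[-0.01, 0.01, 1.02], [-0.01, 0.01, 1.02]]
knob 13 [-42.77997827  40.06181646  31.16235669]
pen 2 [[29. 59. 26.]
 [30. 59. 28.]
 [31. 60. 30.]]
```

{"op": "move_arm", "data": {
  "dr": [
    [0,0,0],
    [0,0,0],
    [0,0,0],
    [0,0,0],
    [0,0,0],
    [0,0,0],
    [0,0,0],
    [0,0,0],
    [0,0,0],
    [0,0,0]
  ],
  "travel": [
    [0,0,1.3],
    [0,0,1.3],
    [0,0,1.3],
    [0,0,1.2],
    [0,0,1],
    [0,0,0],
    [0.6,0,0],
    [0.6,0.2,0],
    [0.6,0.2,0],
    [0.6,0.2,0]
  ],
  "fingers": [0,0,0,0,0,0,0,0,0,0]
}}

```text
clock: 29.4
tool_pos: [0.5193, 0.0983, 0.0591]
orientation: [0.298, 0.14, 0.944, -0.038]
contact_force: [1.0, 0.8, 2.0]
width: 0.0003
gripper_force: 0.9
```

```bash
cat > kn.py <<'E'
from plan import *
where()
f=shot('top')
v,u=np.mgrid[195:260,230:310]; uv=np.stack([u.ravel(),v.ravel()],1); F=(pts(f,uv)-o)@A*1e3
k=(F[:,2]>22)&(F[:,2]<42)&(np.hypot(F[:,0]+62,F[:,1]-47)<32)&(F[:,0]<-38); print('knob',k.sum(),F[k].mean(0).round(1) if k.any() else '')
k=(F[:,2]>5)&(F[:,2]<40)&(np.hypot(F[:,0]-15,F[:,1]-58)<20); print('pen',k.sum(),np.percentile(F[k],[5,50,95],axis=0).round().tolist() if k.any() else '')
E
python3 kn.py
```

```text
t 29.4 face mm [-45.8  50.4 -11.2] phi 89.0 tilt 0.1 w 0.3 gf 0.9 F [1.8 1.1 1.2] j [20.0, -25.0, 137.0, -29.0, 43.0, -36.0]
knob 25 [-39.6  53.   32.3]
pen 21 [[11.0, 55.0, 17.0], [18.0, 59.0, 25.0], [33.0, 61.0, 31.0]]
```

{"op": "move_arm", "data": {
  "dr": [
    [0,0,0],
    [0,0,0],
    [0,0,0],
    [0,0,0],
    [0,0,0],
    [0,0,0],
    [0,0,0],
    [0,0,0],
    [0,0,0],
    [0,0,0]
  ],
  "travel": [
    [0.5,0,0],
    [0.5,0,0],
    [0.5,0,0],
    [0.3,0,0],
    [0.1,0,0],
    [0,0,0],
    [0,0,0],
    [0,0,0],
    [0,0,0],
    [0,0,0]
  ],
  "fingers": [0,0,0,0,0,0,0,0,0,0]
}}

```text
clock: 30.7
tool_pos: [0.5062, 0.1016, 0.0497]
orientation: [0.299, 0.14, 0.943, -0.039]
contact_force: [13.9, -6.9, -0.1]
width: 0.0004
gripper_force: 6.1
```

```bash
python3 kn.py
```

```text
t 30.7 face mm [-62.2  50.  -11.1] phi 89.0 tilt 0.1 w 0.4 gf 6.1 F [12.4 -2.8 -8.8] j [21.0, -27.0, 139.0, -31.0, 43.0, -33.0]
knob 41 [-55.5  51.4  32.3]
pen 21 [[13.0, 55.0, 10.0], [18.0, 58.0, 17.0], [30.0, 62.0, 23.0]]
```

{"op": "move_arm", "data": {
  "dr": [
    [0,0,0],
    [0,0,0],
    [0,0,0],
    [0,0,0],
    [0,0,0],
    [0,0,0],
    [0,0,0],
    [0,0,0],
    [0,0,0],
    [0,0,0]
  ],
  "travel": [
    [0.1,0,0],
    [0.1,0,0],
    [0,0,0],
    [0,0,0],
    [-0.6,0,0],
    [-0.8,0,0],
    [0,0,-2],
    [0,0,-4],
    [0,0,-4],
    [0,0,0]
  ],
  "fingers": [0,0,0,0,0,0,0,0,0,0]
}}

```text
clock: 32.0
tool_pos: [0.4595, 0.1164, 0.1401]
orientation: [0.3, 0.139, 0.943, -0.037]
contact_force: [0.8, -0.9, 0.2]
width: 0.001
gripper_force: 0.0
```

```bash
python3 - <<'E'
from plan import *
where()
f=shot('top'); P=np.array(f['pose'])
v,u=np.mgrid[185:265,230:310]; uv=np.stack([u.ravel(),v.ravel()],1); F=(pts(f,uv)-o)@A*1e3
k=(F[:,2]>20)&(F[:,2]<44)&(np.hypot(F[:,0]+72,F[:,1]-48)<26)&(F[:,0]>-92); print('knob',k.sum(),np.median(F[k],axis=0).round(1) if k.any() else '')
k=(np.hypot(F[:,0]-15,F[:,1]-60)<24)&(np.abs(F[:,1]-60)<9); q=F[k]; q=q[np.argsort(q[:,0])]; print(q.round().astype(int).tolist())
m=mark_of('pen_tip',f)
for a in m[:2]: print(a['at'],a['confidence'],((pts(f,a['at'])-o)@A*1e3).round())
im=f['image'][175:265,235:325,::-1]; cv2.imwrite('pics/z6.png',cv2.resize(im,(600,600),interpolation=cv2.INTER_CUBIC))
E
```

```text
t 32.0 face mm [-50.5  51.5  91. ] phi 89.0 tilt 0.3 w 1.0 gf 0.0 F [ 0.9 -0.7 -0.4] j [27.0, -43.0, 139.0, -27.0, 60.0, -37.0]
knob 25 [-74.3  51.   34.5]
[[-7, 65, 0], [-7, 58, 4], [-7, 53, 1], [-7, 56, 3], [-6, 62, 1], [-6, 60, 0], [-5, 56, 1], [-4, 66, 0], [-3, 63, 1], [-3, 53, 3], [-1, 52, -3], [-1, 60, 2], [-1, 67, -1], [0, 57, 3], [0, 54, 3], [1, 55, -2], [2, 58, 0], [2, 67, 0], [5, 51, 3], [7, 55, 2], [7, 67, 2], [7, 52, 2], [9, 68, 0], [10, 53, 1], [11, 60, 20], [12, 57, 22], [13, 68, 1], [14, 61, 20], [15, 54, -3], [15, 53, 3], [15, 57, 21], [15, 65, 5], [16, 57, 1], [16, 59, 17], [16, 54, 22], [17, 69, 2], [17, 53, 15], [17, 55, 10], [17, 66, 2], [18, 61, 21], [18, 56, 18], [18, 62, 16], [19, 52, -2], [19, 57, 1], [20, 54, 0], [20, 58, 10], [20, 59, 18], [20, 66, 2], [21, 56, 18], [22, 67, -2], [22, 58, 0], [22, 55, -1], [26, 68, -1], [26, 51, 4], [26, 55, 0], [26, 57, 16], [27, 59, -3], [27, 58, 3], [27, 52, 0], [27, 60, 19], [29, 68, 0], [30, 61, 18], [30, 56, 2], [30, 58, 18], [31, 53, 1], [31, 59, 0], [32, 61, 16], [32, 69, -1], [33, 54, -1], [33, 58, 17], [33, 56, 2], [35, 60, 1], [35, 57, 0], [35, 59, 15], [36, 61, -4], [37, 61, 19]]
[266.1, 207.9] 0.51 [[19. 62. 16.]]
```

View pics/z6.png

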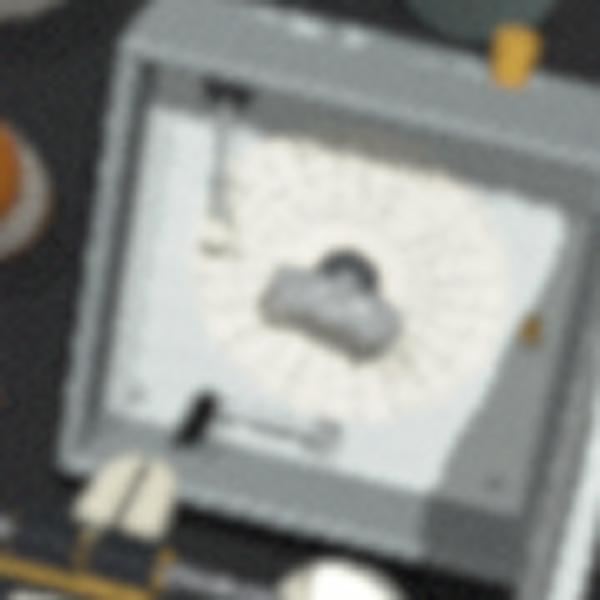

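The rod now lies about parallel to the front wall, with the knob at (200,415) and the pen at (220,240). I measure the lever angle with the same filter I used for the start position.

```bash
python3 - <<'E'
from plan import *
L=[];N=[]
for _ in range(4):
    f=shot('top')
    v,u=np.mgrid[185:265,230:310]; uv=np.stack([u.ravel(),v.ravel()],1); F=(pts(f,uv)-o)@A*1e3
    L.append(F[(F[:,2]>25)&(F[:,2]<42)&(np.hypot(F[:,0]+76,F[:,1]-51)<25)&(F[:,0]>-92)]); 
    N.append(F[(F[:,2]>5)&(F[:,2]<14)&(np.abs(F[:,0]+74)<14)&(F[:,1]>0)&(F[:,1]<38)])
K=np.vstack(L); N=np.vstack(N); print('knob',K.mean(0),len(K)/4, 'top',np.median(K[K[:,2]>34],axis=0)); print('rod',len(N),np.polyfit(N[:,1],N[:,0],1),N.mean(0))
E
```

```text
knob [-76.19744816  51.59312573  34.26399887] 21.25 top [-77.60553536  52.01060963  36.84176042]
rod 109 [ 2.91065751e-02 -7.79853917e+01] [-77.43655907  18.85596645   9.61282016]
```

The lever is at its stop: knob top (-77.6, 52.0). Next I go over the door with the tool pointing down.

```bash
cat > td.py <<'E'
from plan import *
yf=A[:,1]; zf=np.array([0,0,-1.]); QD=R.from_matrix(np.stack([np.cross(yf,zf),yf,zf],1))
def tip(fp): return A@(np.array(fp)*1e-3)+o-np.array([0,0,.026])
def near(q,r=191,x=40,off=0): # tip bottom-centre touching outer side
    return [x,-108+r*np.cos(q)-(10+off)*np.sin(q),45+r*np.sin(q)+(10+off)*np.cos(q)]
E
python3 - <<'E'
from td import *
s,p,r=where()
P0=np.array([.44,.09,.44]); show(rows(p,r,P0,QD,10))
T=tip([40,-161,236]); print(T); P1=T.copy(); P1[2]=.44; show(rows(P0,QD,P1,QD,5)[:1]); show(rows(P1,QD,T,QD,4)[:1])
E
```

```text
t 32.3 face mm [-54.2  49.   87.1] phi 89.1 tilt 0.2 w 0.3 gf 0.0 F [-0.3 -0.  -0.4] j [27.0, -43.0, 139.0, -27.0, 60.0, -37.0]
dr [[0.0, 3.5, -0.1], [0.0, 3.5, -0.1], [0.0, 3.5, -0.1], [0.0, 3.5, -0.1], [0.0, 3.5, -0.1], [0.0, 3.5, -0.1], [0.0, 3.5, -0.1], [0.0, 3.5, -0.1], [0.0, 3.5, -0.1], [0.0, 3.5, -0.1]]
travel [[-1.66, -0.26, -2.57], [-1.5, -0.26, -2.66], [-1.33, -0.27, -2.75], [-1.16, -0.27, -2.82], [-0.99, -0.27, -2.89], [-0.81, -0.27, -2.94], [-0.63, -0.28, -2.99], [-0.45, -0.28, -3.02], [-0.26, -0.28, -3.04], [-0.08, -0.28, -3.05]]
[ 0.3926419  -0.08549126  0.28481139]
dr [[0.0, 0.0, 0.0]]
travel [[-0.05, -3.64, -0.0]]
dr [[0.0, 0.0, 0.0]]
travel [[-0.0, -0.0, 3.88]]
```

{"op": "move_arm", "data": {
  "dr": [
    [0,3.5,-0.1],
    [0,3.5,-0.1],
    [0,3.5,-0.1],
    [0,3.5,-0.1],
    [0,3.5,-0.1],
    [0,3.5,-0.1],
    [0,3.5,-0.1],
    [0,3.5,-0.1],
    [0,3.5,-0.1],
    [0,3.5,-0.1]
  ],
  "travel": [
    [-1.7,-0.3,-2.6],
    [-1.5,-0.3,-2.7],
    [-1.3,-0.3,-2.8],
    [-1.2,-0.3,-2.8],
    [-1,-0.3,-2.9],
    [-0.8,-0.3,-2.9],
    [-0.6,-0.3,-3],
    [-0.4,-0.3,-3],
    [-0.3,-0.3,-3],
    [-0.1,-0.3,-3]
  ],
  "fingers": [0,0,0,0,0,0,0,0,0,0],
  "squeeze": 60
}}

```text
clock: 33.55
tool_pos: [0.4397, 0.0867, 0.4411]
orientation: [-0.002, 0.137, 0.991, 0.002]
contact_force: [0.1, 0.8, 0.5]
width: 0.0002
gripper_force: 0.0
```

```bash
python3 - <<'E'
from td import *
s,p,r=where(); print(p)
T=tip([40,-161,236]); P1=T.copy(); P1[2]=.44; show(rows(p,r,P1,QD,6)); show(rows(P1,QD,T,QD,4)[:1])
f=shot('top'); v,u=np.mgrid[190:318,280:345]; uv=np.stack([u.ravel(),v.ravel()],1); D=(pts(f,uv)-o)@A*1e3
k=(D[:,2]>100)&(D[:,2]<275)&(np.abs(D[:,0])<115)&(D[:,1]<-60)&(D[:,1]>-190); D=D[k]; print('door',len(D), np.percentile(np.arctan2(D[:,2]-45,D[:,1]+108),[10,50,90]))
E
```

```text
t 33.55 face mm [113.2  17.5 343.8] phi 90.0 tilt 35.3 w 0.2 gf 0.0 F [0.2 0.7 0.5] j [4.0, -13.0, 79.0, 0.0, 114.0, -70.0]
[0.43972217 0.08665084 0.44110299]
dr [[0.0, -0.1, 0.0], [0.0, -0.1, 0.0], [0.0, -0.1, 0.0], [0.0, -0.1, 0.0], [0.0, -0.1, 0.0], [0.0, -0.1, 0.0]]
travel [[-0.02, -2.97, 0.01], [-0.03, -2.97, 0.01], [-0.03, -2.97, 0.01], [-0.03, -2.97, 0.01], [-0.03, -2.97, 0.01], [-0.03, -2.97, 0.02]]
dr [[0.0, 0.0, 0.0]]
travel [[-0.0, -0.0, 3.88]]
door 674 [1.62557908 1.64241496 1.66802258]
```

{"op": "move_arm", "data": {
  "dr": [
    [0,0,0],
    [0,0,0],
    [0,0,0],
    [0,0,0],
    [0,0,0],
    [0,0,0],
    [0,0,0],
    [0,0,0],
    [0,0,0],
    [0,0,0]
  ],
  "travel": [
    [0,-3.5,0],
    [0,-3.5,0],
    [0,-3.5,0],
    [0,-3.5,0],
    [-0.1,-3.5,0],
    [0,-0.5,0],
    [0,0,3.5],
    [0,0,4],
    [0,0,4],
    [0,0,4]
  ],
  "fingers": [0,0,0,0,0,0,0,0,0,0]
}}

```text
clock: 34.85
tool_pos: [0.3915, -0.0849, 0.2834]
orientation: [-0.001, 0.137, 0.991, 0.003]
contact_force: [0.5, 0.8, -0.2]
width: 0.0004
gripper_force: 0.0
```

```bash
cat > door.py <<'E'
from td import *
def door():
    s,p,r=where(); t=(p+np.array([0,0,.026])-o)@A*1e3; print('tip face',t.round(1))
    f=shot('top'); v,u=np.mgrid[150:318,220:350]; uv=np.stack([u.ravel(),v.ravel()],1); D=(pts(f,uv)-o)@A*1e3
    d=r.inv().apply(pts(f,uv)-p)*1e3
    rr=np.hypot(D[:,2]-52,D[:,1]+108); th=np.arctan2(D[:,2]-50,D[:,1]+108)
    g=(np.abs(d[:,0])<60)&(np.abs(d[:,1])<115)&(d[:,2]<-15)
    k=(rr>195)&(rr<222)&(np.abs(D[:,0])<106)&(th>-.05)&~g
    print('door n',k.sum(),np.percentile(th[k],[10,25,50,75,90]).round(3)); return s,p,r
if __name__=='__main__':
    door()
E
python3 door.py
```

```text
t 34.85 face mm [  23.3 -160.8  214.3] phi 90.0 tilt 35.2 w 0.4 gf 0.0 F [ 0.1  0.9 -0.3] j [-20.0, -25.0, 105.0, 0.0, 100.0, -94.0]
tip face [  38.2 -160.8  235.6]
door n 326 [-0.037 -0.029 -0.02   1.636  1.658]
```

{"op": "move_arm", "data": {
  "dr": [
    [0,0,0],
    [0,0,0],
    [0,0,0],
    [0,0,0],
    [0,0,0],
    [0,0,0],
    [0,0,0],
    [0,0,0],
    [0,0,0],
    [0,0,0]
  ],
  "travel": [
    [0,1.3,0],
    [0,1.3,0],
    [0,1.3,0],
    [-0.13,1.9,0.2],
    [-0.13,1.9,0.2],
    [-0.35,1.8,0.5],
    [-0.35,1.8,0.5],
    [-0.55,1.7,0.8],
    [-0.55,1.7,0.8],
    [0,0,0]
  ],
  "fingers": [0,0,0,0,0,0,0,0,0,0]
}}

```text
clock: 36.15
tool_pos: [0.4511, 0.0517, 0.2551]
orientation: [-0.001, 0.136, 0.991, 0.003]
contact_force: [0.4, 0.2, -0.3]
width: 0.0005
gripper_force: 0.0
```

```bash
python3 door.py
```

```text
t 36.15 face mm [ 23.3 -13.  179.6] phi 90.1 tilt 35.2 w 0.5 gf 0.0 F [ 0.1  0.3 -0.4] j [-0.0, -17.0, 101.0, 0.0, 95.0, -75.0]
tip face [ 38.2 -13.  200.9]
door n 261 [-0.024  0.909  0.926  0.932  0.935]
```

{"op": "move_arm", "data": {
  "dr": [
    [0,0,0],
    [0,0,0],
    [0,0,0],
    [0,0,0],
    [0,0,0],
    [0,0,0],
    [0,0,0],
    [0,0,0],
    [0,0,0],
    [0,0,0]
  ],
  "travel": [
    [-0.7,1.4,1],
    [-0.7,1.4,1],
    [-0.9,1.2,1.25],
    [-0.9,1.2,1.25],
    [-1,0.8,1.4],
    [-1,0.8,1.4],
    [-1,0.5,1.5],
    [-1,0.5,1.5],
    [-0.5,0.1,0.8],
    [0,0,0]
  ],
  "fingers": [0,0,0,0,0,0,0,0,0,0]
}}

```text
clock: 37.45
tool_pos: [0.5461, 0.1063, 0.1441]
orientation: [-0.001, 0.137, 0.991, 0.002]
contact_force: [-0.8, 0.8, 0.1]
width: 0.0006
gripper_force: 0.0
```

```bash
python3 door.py
```

```text
t 37.45 face mm [22.3 65.5 44.9] phi 90.0 tilt 35.2 w 0.6 gf 0.0 F [-0.7  0.5  0.7] j [6.0, 2.0, 96.0, 0.0, 82.0, -69.0]
tip face [37.2 65.5 66.2]
door n 252 [0.06  0.066 0.072 0.078 0.084]
```

{"op": "move_arm", "data": {
  "dr": [
    [0,0,0],
    [0,0,0],
    [0,0,0],
    [0,0,0],
    [0,0,0],
    [0,0,0],
    [0,0,0],
    [0,0,0],
    [0,0,0],
    [0,0,0]
  ],
  "travel": [
    [-0.17,0,0.25],
    [-0.17,0,0.25],
    [-0.12,0,0.17],
    [-0.06,0,0.08],
    [0,0,0],
    [0,0,0],
    [0,0,0],
    [0,0,0],
    [0,0,0],
    [0,0,0]
  ],
  "fingers": [0,0,0,0,0,0,0,0,0,0]
}}

```text
clock: 38.75
tool_pos: [0.5516, 0.1048, 0.1379]
orientation: [-0.0, 0.137, 0.991, 0.002]
contact_force: [0.1, 0.4, 0.3]
width: 0.0004
gripper_force: 0.1
```

```bash
python3 door.py
```

```text
t 38.75 face mm [23.3 65.5 36.5] phi 90.0 tilt 35.1 w 0.4 gf 0.1 F [0.2 0.4 0.3] j [5.0, 3.0, 95.0, 0.0, 81.0, -69.0]
tip face [38.3 65.5 57.8]
door n 250 [0.021 0.027 0.033 0.04  0.045]
```

{"op": "move_arm", "data": {
  "dr": [
    [0,0,0],
    [0,0,0],
    [0,0,0],
    [0,0,0],
    [0,0,0],
    [0,0,0],
    [0,0,0],
    [0,0,0],
    [0,0,0],
    [0,0,0]
  ],
  "travel": [
    [-0.06,0,0.08],
    [-0.06,0,0.08],
    [-0.06,0,0.08],
    [-0.06,0,0.08],
    [0,0,0],
    [0,0,0],
    [0,0,0],
    [0,0,0],
    [0,0,0],
    [0,0,0]
  ],
  "fingers": [0,0,0,0,0,0,0,0,0,0]
}}

```text
clock: 40.05
tool_pos: [0.5533, 0.1045, 0.1356]
orientation: [-0.001, 0.137, 0.991, 0.003]
contact_force: [-8.5, -0.1, 8.8]
width: 0.0004
gripper_force: 6.3
```

```bash
python3 door.py
```

```text
t 40.05 face mm [23.5 65.7 33.7] phi 90.0 tilt 35.2 w 0.4 gf 6.3 F [-1.6 -2.4 11.9] j [5.0, 4.0, 95.0, 0.0, 81.0, -69.0]
tip face [38.4 65.7 55. ]
door n 250 [0.011 0.017 0.023 0.029 0.035]
```

The door meets its stop with a 12 N reaction. I retreat and verify.

{"op": "move_arm", "data": {
  "dr": [
    [0,0,0],
    [0,0,0],
    [0,0,0],
    [0,0,0],
    [0,0,0],
    [0,0,0],
    [0,0,0],
    [0,0,0],
    [0,0,0],
    [0,0,0]
  ],
  "travel": [
    [0.2,0,-0.5],
    [0.5,0,-2],
    [0.5,0,-4],
    [0.5,0,-5],
    [1,0,-5],
    [1,0,-5],
    [0,0,0],
    [0,0,0],
    [0,0,0],
    [0,0,0]
  ],
  "fingers": [0,0,0,0,0,0,0,0,0,0]
}}

```text
clock: 41.35
tool_pos: [0.5178, 0.113, 0.3482]
orientation: [-0.002, 0.137, 0.991, 0.002]
contact_force: [-0.1, 0.5, 0.4]
width: 0.0008
gripper_force: 0.0
```

```bash
python3 door.py; python3 - <<'E'
from plan import *
f=shot('top','t7.png')
for t in ['wash_bottle','reagent_bottle','beaker','tissue_roll','chart_packet','sample_jar','flask']:
    for m in mark_of(t,f)[:1]: print(t,np.round(m['at'],1),round(m['confidence'],2))
print(finish_job())
E
```

```text
t 41.35 face mm [115.6  64.2 228.7] phi 90.0 tilt 35.2 w 0.8 gf 0.0 F [0.1 0.5 0.5] j [7.0, -4.0, 81.0, 0.0, 103.0, -68.0]
tip face [130.5  64.2 250. ]
door n 13 [0.017 0.021 0.025 0.032 0.034]
wash_bottle [373.6 226.6] 0.8
beaker [349.4 278.1] 0.56
chart_packet [198.7 249.5] 0.89
sample_jar [281.7 269.9] 0.67
flask [291.3 134. ] 0.97
the job is handed in; nothing more can be done
None
```

I handed the job in at about 41 s of the 72 s allowed: key wound to its stop, pen let down with the lifter, door shut. At the last look the bottles and other things I could locate were in place, but the arm hid the reagent bottle and tissue roll, and the flask reading fell on a look-alike.

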